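# Put the steel check weights away in their case

### The job

The balances have been checked, so put the steel weight set away in its open wooden case: set each of the three steel weights down upright in the well made for its size (no dropping) and lay the black forceps flat in the long front compartment. Then swing the lid fully shut. Leave the brass weight, which belongs to another set, standing where it is.

Things in the scene. Friction and masses are not known exactly. Their poses are not given: they have to be found in the camera images.
- steel_500: the largest steel knob weight (500 g), silver, standing upright: body 38 mm diameter and 46 mm high, above it a neck 12 mm thick and 4 mm high, then a knob 18 mm diameter and 12 mm high; 62 mm in all. Origin: centre of the underside, z up.
- steel_200: the middle steel knob weight (200 g), silver: body 28 mm diameter and 34 mm high, neck 10 mm thick and 3 mm high, knob 14 mm diameter and 10 mm high; 47 mm in all. Origin: centre of the underside, z up.
- steel_50: the smallest steel knob weight (50 g), silver: body 19 mm diameter and 22 mm high, neck 8 mm thick and 3 mm high, knob 11 mm diameter and 8 mm high; 33 mm in all. Origin: centre of the underside, z up.
- brass_200: a golden brass knob weight of another set, same shape and size as steel_200; it stays where it stands. Origin: centre of the underside.
- forceps: black plastic weight forceps, one rigid piece lying flat, 120 mm long (its x axis, tips to +x), 10 mm high, 16 mm wide over the straight ribbed middle (x from -11 to +21 mm), where it is gripped across y; 25 g. Its tips may point either way in the case. Origin: centre of the underside, z up.
- case: fixed wooden case, 132 mm deep (its x, +x the hinged side) by 208 mm long (y), walls 5 mm, rim 38 mm high; origin: centre of the underside. Three brown well blocks stand in a row along y in its rear half, centres at x = +30 mm. Front compartment: x from -61 to -5 mm, y from -99 to +99 mm (centre x = -33, y = 0), open above, its blue floor 16 mm above the origin.
- lid (a joint): the case's lid: 0 = shut, opens up and back to a stop at 1.95 rad. Hinge line along case y at case x = 66, z = 38 mm. Brass pull knob, 12 mm thick, 20 mm long, on its front wall (points up when open); its middle in the case frame at angle a: x = 66-142cos(a)+20sin(a), y = 0, z = 38+142sin(a)+20cos(a) mm. Needs about 2 N; let go below a = 0.9 it sinks shut in 2 s, above 1.3 it falls open.
- well_500: brown wooden block with the widest well, floor lined blue, for steel_500: bore 46 mm diameter, 26 mm deep, 4 mm chamfer round the mouth. Block 62 (x) by 66 mm (y), 31 mm high, top 36 mm above the worktop. Origin: centre of the block's underside; the well is centred on it, its floor 5 mm above the origin. The order of the three blocks in the case varies.
- well_200: brown wooden block with the middle well, for steel_200: bore 36 mm diameter, 22 mm deep, 4 mm chamfer, well floor 9 mm above the block's origin; block as for well_500.
- well_50: brown wooden block with the narrowest well, for steel_50: bore 27 mm diameter, 16 mm deep, 4 mm chamfer, well floor 15 mm above the block's origin; block as for well_500.
Not all that is in view belongs to the job. Leave any green look-alike of the steel_500 alone.

How it is judged (in metres and radians):
At the end, for the whole second after the job is handed in: Each steel weight stands upright on the floor of its own well (3 mm in height, 8 mm off axis, 0.1 rad), the forceps lie flat on the front compartment's floor (4 mm, 0.12 rad), the lid is shut (below 0.04 rad), the brass weight stands within 15 mm of its start, all at rest (horizontal distance between steel_500 and well_500 below 0.008 m and z of steel_500 in the frame of well_500 below 0.008 m and angle between each of steel_500, steel_200, steel_50, brass_200's own z axis and vertical below 0.1 rad and horizontal distance between steel_200 and well_200 below 0.008 m and z of steel_200 in the frame of well_200 below 0.012 m and horizontal distance between steel_50 and well_50 below 0.008 m and z of steel_50 in the frame of well_50 below 0.018 m and x of forceps in the frame of case between -0.061 and -0.005 m and y of forceps in the frame of case between -0.05 and 0.05 m and z of forceps in the frame of case below 0.02 m and angle between forceps's own z axis and vertical below 0.12 rad and value of joint lid below 0.04 rad and distance of brass_200 from where it was at the start of the episode below 0.015 m and linear speed of each of steel_500, steel_200, steel_50, forceps below 0.02 m/s); the robot touches nothing.
It fails at once if the brass weight is moved by more than 15 mm or toppled (distance of brass_200 from where it was at the start of the episode above 0.015 m or angle between brass_200's own z axis and vertical above 0.3 rad).
It fails at once if a steel weight is dropped (falls free of the fingers faster than 1 m/s, about 50 mm of fall) ((linear speed of steel_500 above 1 m/s and contact force between the fingers and steel_500 below 0.01 N) or (linear speed of steel_200 above 1 m/s and contact force between the fingers and steel_200 below 0.01 N) or (linear speed of steel_50 above 1 m/s and contact force between the fingers and steel_50 below 0.01 N)).
It also fails if it takes over 128 s, if anything falls off the work surface, if the arm or the gripper's body presses on something with over 40 N, if the wrist force passes 120 N, or if a joint passes its speed limit or range.

### The arm

A 7-joint arm with a two-finger parallel gripper is mounted at the origin on a cart in front of the work surface, level with it; the furniture and walls round the work are solid. World frame = base frame: x ahead of the robot, y to its left, z up, the work surface at z = 0. Lengths are in mm, angles in rad, forces in N, time in s.
With the tool pointing down it reaches from about 400 to 900 mm from the base axis. Payload 5.5 kg.
Tool frame: the origin (TCP) lies midway between the tips of the shut fingers; the grasp point (between the pads) lies 19 mm behind it; z points along the fingers, y is the line along which they close (so a half turn about z gives the same grasp; the last joint's range is limited). The gripper opens to 92 mm and grips with 3 to 60 N. Pads are 19 mm wide; open, the fingers measure 130 mm over their backs; the gripper's body (75 mm by 190 mm) begins 47 mm behind the grasp point.
Start: joints at [1.58, 0.501, -0.427, 1.55, 0.221, 1.138, -0.21], TCP at [163.239, -629.168, 226.729] pointing down, gripper open.
Joint ranges: [-2.88, 2.88], [-0.31, 2.03], [-1.54, 1.56], [0.2, 2.42], [-1.41, 4.55], [0.19, 2.02], [-2.57, 2.57]. Speed limits (rad/s): [2.57, 2.57, 3.14, 3.14, 3.14, 3.14, 3.14].

### API

Orientations are given as a unit quaternion [x, y, z, w].
In Python, from cell import * gives the robot as it stands.
- The arm moves only by the shell command python3 -m jog 'ROWS' [OPENING] [FORCE]. ROWS is JSON, a list of rows, each a list of 2 entries, a list of its own where there are three numbers: the shift along the tool's x, y, z in units of 40 mm (1.0 is 40 mm), then the turn about the tool's z in units of 6 degrees (1.0 is 6 degrees). A call has exactly 8 rows; each row is the pose to reach, as a shift and turn from the pose commanded when the call began, along the tool's axes at that moment; what a row does not reach only later rows make up. A row lasts 1/12 s, in which the tool goes at most 41.7 mm and 7.16 degrees, less where a joint would pass 70% of its speed; a pose out of reach is approached as far as the arm can. A call with a gripper value outside its range is refused whole. OPENING is the opening, from 0 (shut) to 1 (fully open), set as the call begins (- or left out, the last holds). The fingers move at their own pace and stop on an object; FORCE is the grip in N (left out, the last holds). Time passes only in rows, so rows that repeat a pose let the fingers close, or fill a call up. It gives the time, the measured TCP pose, the force, the opening and the grip force at its end, in the units of the state.
- get_obs(): the state, without advancing time (a new reading comes with each control period).
- get_image(name): name is "scene" or "top"; returns a dict with "pixels" (400x640x3 uint8, red, green, blue), "intrinsics" (3x3 intrinsics, pixels), "R" (3x3) and "t" (3): a world point X has camera coordinates R X + t. Camera axes: x right, y down, z forward; pixel columns grow to the right and rows downward; lengths in mm; the calibration is good to about 2 mm. A picture is of the moment at which its call begins. There is no depth.
- finish_job(): hands the job in; it is judged then, once.
Trained networks look in a picture, given as the dict that the camera call returned (one of the last four; its "shot" number tells which), for a name from the list of things; names that differ only in an ending like _2 or _b are one class to them, and where a whole thing is asked for, a point or a joint stands for the part that bears it (a point fixed in the world has none). Each returns a list of dicts, best first, with "conf" (0 to 1); they miss things now and then, are a little off and sometimes report something else, mostly with a low value. They report only what shows in the picture. A call takes as long as a camera call. They do not tell look-alikes from the thing itself.
- silhouettes(name, picture): "pixels" (400x640 bool, what is visible of it) and "location" ([row, column] in pixels, amid what is visible of it).
The state is a dict: "clock": time; "joint_pos": joint angles; "qvel": joint speeds; "tau": joint torques, N m; "eef_pos": TCP position; "orientation": TCP orientation; "wrist_force": force on the tool from outside, world axes, zero at the start; "ft_torque": the same for the moment, N m; "opening": finger opening in mm; "grasp_force": force on a finger pad.
Only numpy, scipy, OpenCV 4.12 (cv2) and the standard library are available. Lean on these libraries where they do the work, as an engineer would, in place of code of your own. Each camera call takes 0.05 s, during which the arm holds its last target. There are 200 camera calls.

## Working session

There is one attempt and no reset: what is moved stays moved. The work goes in short steps, Python scripts to look and compute and a shell command to move; the robot and the scene stay as the last step left them, time stands still between calls to the robot, and variables do not carry over. Pictures are saved under pics/ and viewed, at most 14 in all, crops included, and the job is handed in when it is done.

```bash
ls; mkdir -p pics
cat > h.py <<'E'
from cell import *
import numpy as np, cv2
from scipy.spatial.transform import Rotation as Rn
def ray(pic,uv,z):
    K,R,t=[np.array(pic[k]) for k in("intrinsics","R","t")]
    d=R.T@np.linalg.inv(K)@np.array([uv[0],uv[1],1.]); c=-R.T@t
    return c+d*(z-c[2])/d[2]
def proj(pic,X):
    K,R,t=[np.array(pic[k]) for k in("intrinsics","R","t")]
    p=K@(R@np.array(X,float)+t); return p[:2]/p[2]
E
python3 - <<'E'
from h import *
np.set_printoptions(precision=3,suppress=True)
for n in("scene","top"):
    p=get_image(n); cv2.imwrite(f"pics/{n}0.png",p["pixels"][:,:,::-1])
    print(n,p["intrinsics"],"cam",-np.array(p["R"]).T@p["t"],p["R"])
    for k in["steel_500","steel_200","steel_50","brass_200","forceps","case","lid","well_500","well_200","well_50"]:
        for d in silhouettes(k,p)[:4]:
            ys,xs=np.nonzero(d["pixels"]); print(k,round(d["conf"],2),d["location"],"bb",(xs.min(),xs.max(),ys.min(),ys.max()) if len(xs) else None,len(xs))
print(get_obs())
E
```

```text
pics
scene [[363.863   0.    323.483]
 [  0.    363.863 199.948]
 [  0.      0.      1.   ]] cam [ 182.564 -494.024  719.386] [[ 0.822 -0.57   0.005]
 [-0.411 -0.598 -0.688]
 [ 0.395  0.564 -0.726]]
steel_500 0.85 [270.2, 373.7] bb (np.int64(365), np.int64(383), np.int64(259), np.int64(283)) 375
steel_500 0.77 [241.6, 387.1] bb (np.int64(378), np.int64(395), np.int64(232), np.int64(255)) 333
steel_500 0.73 [263.6, 414.4] bb (np.int64(409), np.int64(422), np.int64(256), np.int64(273)) 204
steel_500 0.56 [244.1, 333.5] bb (np.int64(324), np.int64(340), np.int64(234), np.int64(258)) 339
steel_200 0.85 [270.2, 373.7] bb (np.int64(365), np.int64(383), np.int64(259), np.int64(283)) 375
steel_200 0.77 [241.6, 387.1] bb (np.int64(378), np.int64(395), np.int64(232), np.int64(255)) 333
steel_200 0.73 [263.6, 414.4] bb (np.int64(409), np.int64(422), np.int64(256), np.int64(273)) 204
steel_200 0.56 [244.1, 333.5] bb (np.int64(324), np.int64(340), np.int64(234), np.int64(258)) 339
steel_50 0.85 [270.2, 373.7] bb (np.int64(365), np.int64(383), np.int64(259), np.int64(283)) 375
steel_50 0.77 [241.6
[... 3530 characters left out ...]
p.int64(200)) 588
well_50 0.86 [194.7, 302.9] bb (np.int64(289), np.int64(316), np.int64(181), np.int64(206)) 611
well_50 0.72 [189.0, 278.4] bb (np.int64(263), np.int64(292), np.int64(177), np.int64(204)) 654
{'clock': 1.1, 'joint_pos': array([ 1.58 ,  0.501, -0.427,  1.55 ,  0.221,  1.138, -0.21 ]), 'qvel': array([-0.002,  0.001, -0.001,  0.001,  0.001, -0.001,  0.001]), 'tau': array([ -0.   , -56.647,  -5.81 , -27.952,  -0.066,   0.021,   0.   ]), 'eef_pos': array([ 163.224, -629.187,  226.744]), 'orientation': array([0.992, 0.127, 0.   , 0.   ]), 'wrist_force': array([ 0.292,  0.175, -0.301]), 'ft_torque': array([-0.001, -0.014,  0.026]), 'grasp_force': 0.0, 'opening': 91.70741225176334}
```

View pics/scene0.png

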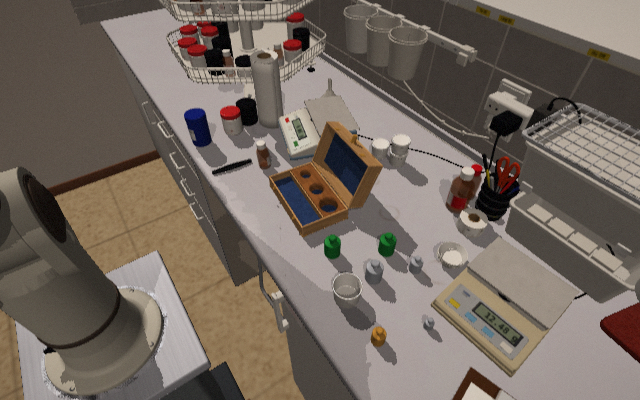

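View pics/top0.png

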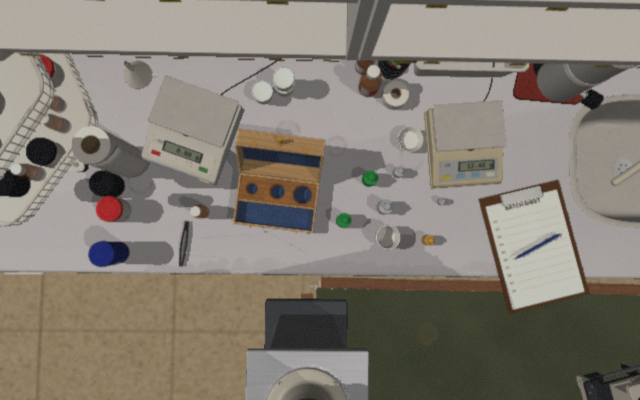

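The scene shows the open case around (320,190), steel weights near (374,270), (416,264) and (428,322), green decoys at (333,246) and (387,243), brass at (378,337) and forceps at (232,166). In the top view the wells run small, middle, large from left to right (252, 278 and 303). I'll zoom in for accurate points.

Run:
```python
import cv2
a=cv2.imread("pics/top0.png"); b=cv2.imread("pics/scene0.png")
cv2.imwrite("pics/c1.png",cv2.resize(a[125:265,330:460],None,fx=4,fy=4,interpolation=cv2.INTER_CUBIC))
cv2.imwrite("pics/c2.png",cv2.resize(a[120:270,170:330],None,fx=4,fy=4,interpolation=cv2.INTER_CUBIC))
cv2.imwrite("pics/c3.png",cv2.resize(b[110:355,205:445],None,fx=2.4,fy=2.4,interpolation=cv2.INTER_CUBIC))
```

```text
(no output)
```

View pics/c1.png

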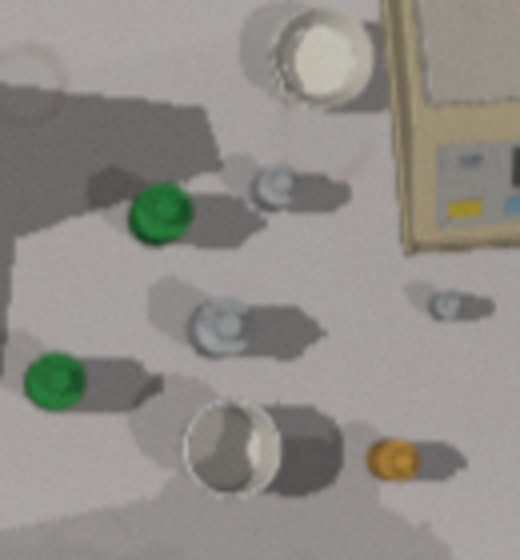

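View pics/c2.png

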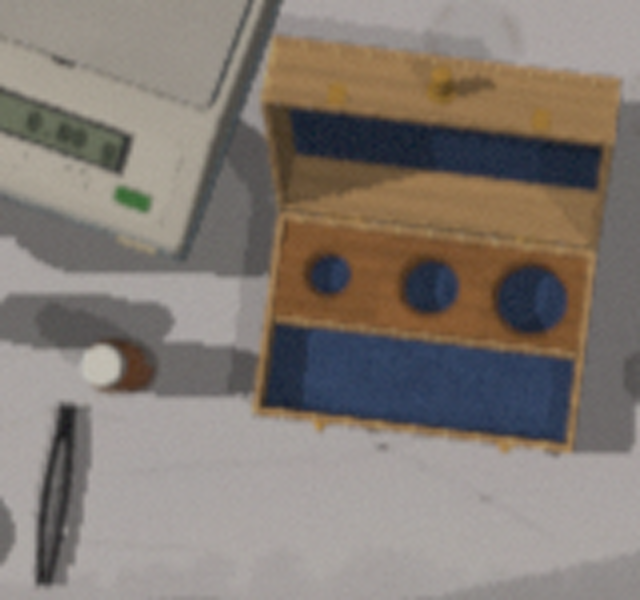

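View pics/c3.png

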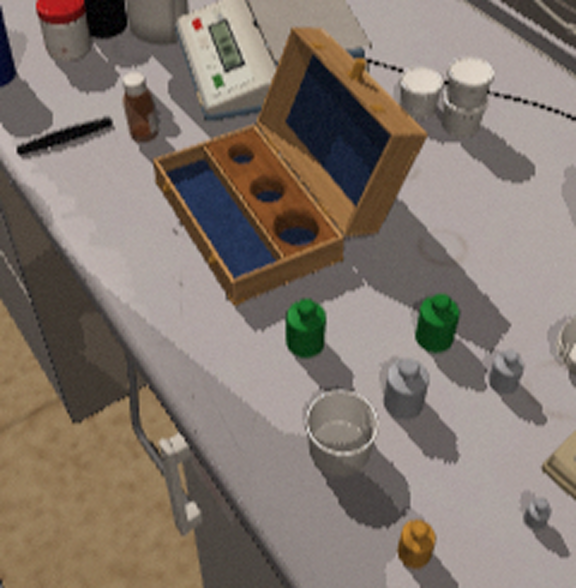

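Zoomed pixels taken from the crops: top-view knob tops steel_500 (228,323), steel_200 (278,185), steel_50 (448,305), brass (400,460), and wells small to large at (328,273), (430,286) and (531,299). The forceps ends are at (67,405) and (45,582). Scene equivalents will check these.

```bash
cat > m.py <<'E'
from h import *
from scipy.optimize import least_squares
np.set_printoptions(precision=1,suppress=True)
T=get_image("top");S=get_image("scene")
t=lambda o,s,u,v:((u+.5)/s-.5+o[0],(v+.5)/s-.5+o[1])
c1=lambda u,v:t((330,125),4,u,v); c2=lambda u,v:t((170,120),4,u,v); c3=lambda u,v:t((205,110),2.4,u,v)
I={"s500":(62,c1(228,323),c3(407,371)),"s200":(47,c1(278,184),c3(509,357)),"s50":(33,c1(447,303),c3(540,503)),
"brass":(47,c1(401,458),c3(417,529)),"g1":(62,c1(168,208),c3(440,304)),"g2":(62,c1(58,380),c3(306,308)),
"w50":(36,c2(328,273),c3(241,153)),"w200":(36,c2(430,286),c3(267,188)),"w500":(36,c2(531,299),c3(297,228)),
"FL":(38,c2(258,410),c3(156,160)),"FR":(38,c2(572,450),c3(233,280)),
"f1":(8,c2(67,405),c3(110,122)),"f2":(8,c2(45,582),c3(20,150)),
"beaker":(0,c1(232,447),c3(341,420)),"botcap":(0,c2(103,366),c3(134,82)),"lidknob":(160,c2(440,80),c3(357,68)),"jar":(0,c1(322,60),c3(576,330)),"scaleCorner":(0,c1(410,252),c3(545,465))}
for k,(z,a,b) in I.items():
    f=lambda X:np.r_[proj(T,X)-a,proj(S,X)-b]
    r=least_squares(f,[450,0,30])
    print(k,"top",ray(T,a,z)[:2],"scene",ray(S,b,z)[:2],"tri",r.x,"res",np.abs(r.fun).max())
E
python3 m.py
```

```text
s500 top [ 528.3 -194.5] scene [ 521.6 -200.4] tri [ 528.1 -195.8   50.8] res 0.38485982878887626
s200 top [ 619.7 -229.4] scene [ 616.7 -235.4] tri [ 621.6 -231.8   38.5] res 0.2989027029220779
s50 top [ 545.2 -343. ] scene [ 543.7 -348.8] tri [ 547.2 -346.6   24.8] res 0.4791763103607991
brass top [ 444.1 -308.6] scene [ 440.  -311.7] tri [ 443.2 -310.    39.8] res 0.31610257581743895
g1 top [ 601.2 -156.1] scene [ 596.  -160.6] tri [ 601.6 -156.8   53.9] res 0.24467819600101848
g2 top [490.8 -86.8] scene [488.5 -92.5] tri [491.6 -87.8  54.6] res 0.2011941165966391
w50 top [570.9 150.9] scene [569.8 148.8] tri [571.2 151.2  33.5] res 0.01873632550137927
w200 top [563.3  85. ] scene [562.5  84. ] tri [563.4  85.1  34.5] res 0.042081109099342484
w500 top [555.8  19.6] scene [555.   15.6] tri [556.8  19.3  31.6] res 0.2801629894120765
FL top [481.8 193.8] scene [482.  191.9] tri [482.3 193.8  36.4] res 0.1992850158817987
FR top [458.5  -8. ] scene [459.8  -7.6] tri [458.9  -8.2  39.2] res 0.17568025986582825
f1 top [484.3 323.3] scene [481.7 315.8] tri [484.8 325.3  -0.1] res 0.1173090436472819
f2 top [368.7 334.4] scene [368.5 330.4] tri [368.9 335.2   4.2] res 0.23026148245182299
beaker top [ 449.9 -208.5] scene [ 468.1 -179.2] tri [ 449.6 -199.8   46.9] res 0.08966586873356164
botcap top [510.7 302.4] scene [548.5 380.3] tri [507.2 283.3  80. ] res 0.242333270095628
lidknob top [672.1  73.8] scene [671.9  74.6] tri [671.8  73.9 160.5] res 0.13767149626056607
jar top [ 711.1 -268.9] scene [ 726.4 -232.2] tri [ 695.2 -252.5   48.2] res 2.49666780096004
scaleCorner top [ 581.8 -328.1] scene [ 591.  -319.1] tri [ 580.3 -323.4   18.3] res 0.16555547725459974
```

Both views agree to within a few mm. The case yaw is about -6.4°, with its origin near (533,88). I'll set up a planner that prints the rows I need, and move toward steel_50.

```bash
cat > go.py <<'E'
import sys
from h import *
o=get_obs(); R=Rn.from_quat(o["orientation"]).as_matrix(); phi=np.degrees(np.arctan2(R[1,0],R[0,0]))
a=[float(v) for v in sys.argv[1:]]
for i in range(0,len(a),4):
    d=R.T@(np.array(a[i:i+3])-o["eef_pos"])/40; print("row",d.round(2),"turn",round((phi-a[i+3]+180)%360/6-30,2))
print("tcp",o["eef_pos"].round(1),"phi",phi.round(2),"tilt z",R[:,2].round(3),"t",o["clock"],"q",o["joint_pos"].round(2),"open",round(o["opening"],1),"gf",o["grasp_force"],"F",o["wrist_force"].round(1))
E
python3 -m jog '[[[11,-4.45,2.6],3.5],[[11,-4.45,2.6],3.5],[[11,-4.45,2.6],3.5],[[11,-4.45,2.6],3.5],[[11,-4.45,2.6],3.5],[[11,-4.45,2.6],3.5],[[11,-4.45,2.6],3.5],[[11,-4.45,2.6],3.5]]' 0.5 20
python3 go.py 545 -346 120 -6.4 545 -346 27 -6.4
```

```text
clock: 1.87
eef_pos: [426.1, -434.0, 155.3]
orientation: [0.998, -0.056, 0.0, 0.0]
wrist_force: [0.3, -1.2, -0.2]
opening: 46.7
grasp_force: 0.0
row [ 2.7  -2.52  0.88] turn -0.01
row [ 2.7  -2.52  3.21] turn -0.01
tcp [ 426.1 -434.   155.3] phi -6.47 tilt z [ 0.    -0.001 -1.   ] t 1.8667 q [ 1.07  0.5  -0.42  1.72  0.24  0.96 -1.13] open 46.7 gf 0.0 F [ 0.3 -1.2 -0.2]
```

```bash
python3 -m jog '[[[1.35,-1.26,0.4],0],[[2.7,-2.52,0.88],0],[[2.7,-2.52,0.88],0],[[2.7,-2.52,0.88],0],[[2.7,-2.52,0.88],0],[[2.7,-2.52,0.88],0],[[2.7,-2.52,0.88],0],[[2.7,-2.52,0.88],0]]'
python3 go.py 545 -346 60 -6.4 545 -346 27 -6.4
python3 - <<'E'
from h import *
p=get_image("scene"); q=get_image("top")
a=p["pixels"][220:370,330:480,::-1]; b=q["pixels"][140:290,350:500,::-1]
cv2.imwrite("pics/d1.png",cv2.resize(cv2.hconcat([a.copy(),b.copy()]),None,fx=2.6,fy=2.6,interpolation=cv2.INTER_CUBIC))
E
```

```text
clock: 2.53
eef_pos: [542.1, -349.1, 120.4]
orientation: [0.998, -0.058, -0.0, 0.001]
wrist_force: [-0.3, -0.4, 0.3]
opening: 46.0
grasp_force: 0.0
row [ 0.06 -0.09  1.51] turn -0.03
row [ 0.06 -0.09  2.33] turn -0.03
tcp [ 542.1 -349.1  120.4] phi -6.6 tilt z [-0.001 -0.001 -1.   ] t 2.5333 q [ 0.83  0.61 -0.42  1.65  0.29  0.95 -1.38] open 46.0 gf 0.0 F [-0.3 -0.4  0.3]
```

View pics/d1.png

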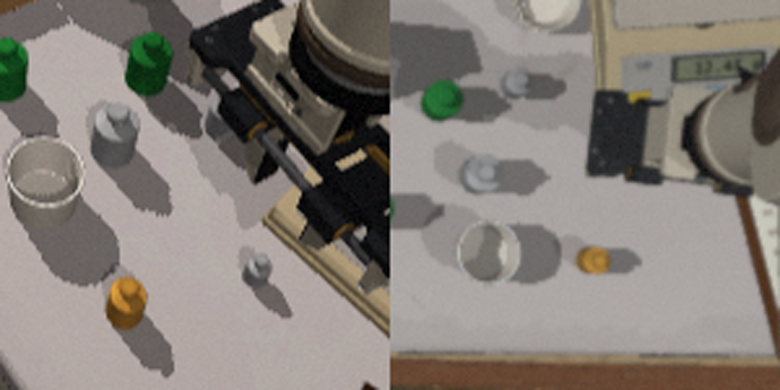

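The left half shows the gripper over the balance edge with steel_50 at about (257,268), brass at (127,303) and steel_500 at (115,135); nothing has been disturbed. Now I'll descend and grip the knob.

```bash
python3 -m jog '[[[0.06,-0.09,0.6],0],[[0.06,-0.09,1.2],0],[[0.06,-0.09,1.8],0],[[0.06,-0.09,2.2],0],[[0.06,-0.09,2.4],0],[[0.06,-0.09,2.4],0],[[0.06,-0.09,2.4],0],[[0.06,-0.09,2.4],0]]'
python3 -m jog '[[[0,0,0],0],[[0,0,0],0],[[0,0,0],0],[[0,0,0],0],[[0,0,0],0],[[0,0,0],0],[[0,0,0],0],[[0,0,0],0]]' 0 15
python3 go.py 545 -346 200 -6.4
```

```text
clock: 3.3
eef_pos: [547.0, -344.8, 25.7]
orientation: [0.998, -0.057, 0.001, 0.001]
wrist_force: [0.0, -0.3, 0.5]
opening: 45.8
grasp_force: 0.0
clock: 3.97
eef_pos: [546.4, -344.1, 24.4]
orientation: [0.998, -0.056, 0.0, 0.0]
wrist_force: [0.3, -1.1, 1.4]
opening: 9.7
grasp_force: 15.0
row [-0.03  0.05 -4.39] turn -0.01
tcp [ 546.4 -344.1   24.4] phi -6.46 tilt z [ 0. -0. -1.] t 3.9667 q [ 0.79  0.73 -0.37  1.69  0.35  0.79 -1.43] open 9.7 gf 15.000052750110626 F [ 0.3 -1.1  1.4]
```

```bash
python3 -m jog '[[[0,0,-0.4],0],[[0,0,-1],0],[[0,0,-1.8],0],[[0,0,-2.6],0],[[0,0,-3.4],0],[[0,0,-3.7],0],[[0,0,-3.7],0],[[0,0,-3.7],0]]'
python3 go.py 570.8 150.7 172 -6.4
```

```text
clock: 4.63
eef_pos: [546.1, -343.9, 172.1]
orientation: [0.998, -0.056, 0.0, 0.0]
wrist_force: [-0.5, 0.4, -1.6]
opening: 9.7
grasp_force: 15.0
row [ -0.78 -12.36  -0.  ] turn -0.01
tcp [ 546.1 -343.9  172.1] phi -6.46 tilt z [ 0.    -0.001 -1.   ] t 4.6333 q [ 0.84  0.55 -0.44  1.61  0.26  1.04 -1.36] open 9.7 gf 14.999952614307404 F [-0.5  0.4 -1.6]
```

```bash
python3 -m jog '[[[0,-0.5,0],0],[[-0.1,-1.3,0],0],[[-0.1,-2.1,0],0],[[-0.2,-2.9,0],0],[[-0.2,-3.7,0],0],[[-0.3,-4.5,0],0],[[-0.3,-5.3,0],0],[[-0.4,-6.1,0],0]]'
python3 -m jog '[[[0,-0.8,0],0],[[-0.1,-1.6,0],0],[[-0.1,-2.4,0],0],[[-0.2,-3.2,0],0],[[-0.2,-4,0],0],[[-0.3,-4.8,0],0],[[-0.3,-5.4,0],0],[[-0.38,-5.8,0],0]]'
python3 -m jog '[[[0,-0.3,0],0],[[0,-0.46,0],0],[[0,-0.46,0],0],[[0,-0.46,0],0],[[0,-0.46,0],0],[[0,-0.46,0],0],[[0,-0.46,0],0],[[0,-0.46,0],0]]'
python3 go.py 570.8 150.7 75 -6.4
python3 - <<'E'
from h import *
p=get_image("scene"); q=get_image("top")
a=p["pixels"][90:240,240:420,::-1]; b=q["pixels"][110:260,200:350,::-1]
cv2.imwrite("pics/d2.png",cv2.resize(cv2.hconcat([a.copy(),b.copy()]),None,fx=2.4,fy=2.4,interpolation=cv2.INTER_CUBIC))
E
```

```text
clock: 5.3
eef_pos: [556.1, -98.0, 169.5]
orientation: [0.998, -0.056, -0.002, -0.001]
wrist_force: [1.4, 0.3, -1.1]
opening: 9.8
grasp_force: 15.0
clock: 5.97
eef_pos: [566.9, 136.1, 169.5]
orientation: [0.999, -0.055, -0.002, -0.001]
wrist_force: [0.8, 0.1, -1.0]
opening: 9.6
grasp_force: 15.0
clock: 6.63
eef_pos: [571.0, 149.9, 172.3]
orientation: [0.998, -0.057, 0.0, 0.0]
wrist_force: [-0.5, 0.1, -0.0]
opening: 10.0
grasp_force: 15.0
row [-0.01 -0.02  2.43] turn -0.02
tcp [571.  149.9 172.3] phi -6.54 tilt z [ 0. -0. -1.] t 6.6333 q [ 0.13  0.48 -0.57  1.75  0.3   1.   -2.23] open 10.0 gf 14.999945908784866 F [-0.5  0.1 -0. ]
```

View pics/d2.png

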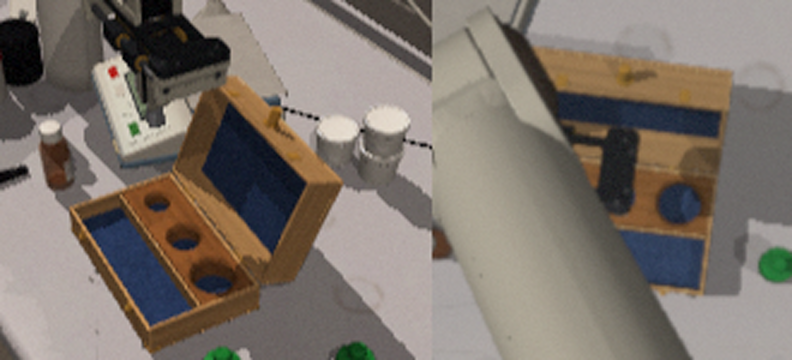

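The scene crop shows the fingers over the case's far end, with the wells visible at about (157,202), (183,237) and (213,275). The weight is held at the fingertips at about (157,115). Descending into well_50.

```bash
python3 -m jog '[[[0,-0.02,0.4],0],[[0,-0.02,1],0],[[0,-0.02,1.6],0],[[0,-0.02,2.2],0],[[0,-0.02,2.7],0],[[0,-0.02,2.95],0],[[0,-0.02,3.1],0],[[0,-0.02,3.1],0]]'
python3 -m jog '[[[0,0,0.03],0],[[0,0,0.06],0],[[0,0,0.09],0],[[0,0,0.09],0],[[0,0,0.09],0],[[0,0,0.09],0],[[0,0,0.09],0],[[0,0,0.09],0]]'
python3 go.py 570.8 150.7 44.4 -6.4
```

```text
clock: 7.4
eef_pos: [570.3, 151.6, 47.3]
orientation: [0.998, -0.056, -0.001, 0.0]
wrist_force: [-0.2, -0.1, -1.2]
opening: 9.9
grasp_force: 15.0
clock: 8.07
eef_pos: [571.0, 151.7, 44.7]
orientation: [0.998, -0.056, 0.0, -0.0]
wrist_force: [0.7, -0.3, -0.2]
opening: 9.7
grasp_force: 15.0
row [-0.    0.02  0.01] turn -0.01
tcp [571.  151.7  44.7] phi -6.46 tilt z [ 0. -0. -1.] t 8.0667 q [ 0.06  0.65 -0.49  1.82  0.42  0.77 -2.33] open 9.7 gf 15.00000312924385 F [ 0.7 -0.3 -0.2]
```

```bash
python3 -m jog '[[[0,0,0],0],[[0,0,0],0],[[0,0,0],0],[[0,0,0],0],[[0,0,0],0],[[0,0,0],0],[[0,0,0],0],[[0,0,0],0]]' 0.32 20
python3 -m jog '[[[0,0,-0.3],0],[[0,0,-0.8],0],[[0,0,-1.5],0],[[0,0,-2.3],0],[[0,0,-3],0],[[0,0,-3.2],0],[[0,0,-3.2],0],[[0,0,-3.2],0]]'
python3 go.py 618.5 -232 172 -6.4 618.5 -232 23 -6.4
```

```text
clock: 8.73
eef_pos: [570.9, 151.7, 44.6]
orientation: [0.998, -0.056, 0.0, -0.0]
wrist_force: [-0.2, 0.4, 1.4]
opening: 29.4
grasp_force: 0.0
clock: 9.4
eef_pos: [570.9, 151.5, 173.1]
orientation: [0.998, -0.056, 0.001, 0.0]
wrist_force: [-0.9, 0.2, -0.3]
opening: 29.1
grasp_force: 0.0
row [2.26 9.39 0.03] turn -0.01
row [2.26 9.39 3.75] turn -0.01
tcp [570.9 151.5 173.1] phi -6.47 tilt z [ 0.001 -0.    -1.   ] t 9.4 q [ 0.13  0.48 -0.57  1.75  0.3   1.   -2.24] open 29.1 gf 0.0 F [-0.9  0.2 -0.3]
```

```bash
python3 -m jog '[[[0,0.5,0],0],[[0.1,1.3,0],0],[[0.3,2.1,0],0],[[0.5,2.9,0],0],[[0.8,3.7,0],0],[[1.1,4.5,0],0],[[1.3,5.3,0],0],[[1.5,6.1,0],0]]' 0.54
python3 -m jog '[[[0.2,0.8,0],0],[[0.4,1.6,0],0],[[0.6,2.4,0],0],[[0.76,3,0],0],[[0.76,3.29,0],0],[[0.76,3.29,0],0],[[0.76,3.29,0],0],[[0.76,3.29,0],0]]'
python3 go.py 618.5 -232 23 -6.4
python3 - <<'E'
from h import *
p=get_image("scene"); q=get_image("top")
a=p["pixels"][140:290,260:440,::-1]; b=q["pixels"][130:280,225:375,::-1]
cv2.imwrite("pics/d3.png",cv2.resize(cv2.hconcat([a.copy(),b.copy()]),None,fx=2.4,fy=2.4,interpolation=cv2.INTER_CUBIC))
E
```

```text
clock: 10.07
eef_pos: [601.6, -99.1, 170.3]
orientation: [0.998, -0.056, -0.002, -0.0]
wrist_force: [-0.1, 0.6, -0.8]
opening: 49.6
grasp_force: 0.0
clock: 10.73
eef_pos: [618.3, -228.3, 171.9]
orientation: [0.998, -0.055, -0.001, -0.001]
wrist_force: [-0.2, -0.1, -0.3]
opening: 49.4
grasp_force: 0.0
row [0.02 0.1  3.72] turn 0.02
tcp [ 618.3 -228.3  171.9] phi -6.28 tilt z [-0.001  0.002 -1.   ] t 10.7333 q [ 0.65  0.58 -0.48  1.57  0.29  1.06 -1.58] open 49.4 gf 0.0 F [-0.2 -0.1 -0.3]
```

View pics/d3.png

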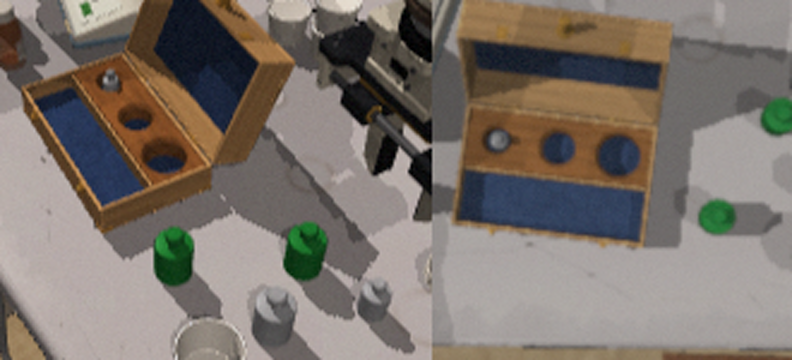

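steel_50 stands upright in the left (smallest) well, at (110,78) in the scene crop and (497,138) in the top crop. steel_200 is at (375,298) in the scene crop. Descending on it.

```bash
python3 -m jog '[[[0.02,0.08,0.5],0],[[0.02,0.08,1.3],0],[[0.02,0.08,2.1],0],[[0.02,0.08,2.8],0],[[0.02,0.08,3.3],0],[[0.02,0.08,3.6],0],[[0.02,0.08,3.69],0],[[0.02,0.08,3.69],0]]'
python3 -m jog '[[[0,0,0],0],[[0,0,0],0],[[0,0,0],0],[[0,0,0],0],[[0,0,0],0],[[0,0,0],0],[[0,0,0],0],[[0,0,0],0]]' 0 25
python3 go.py 563.2 85.5 175 -6.4
```

```text
clock: 11.5
eef_pos: [618.9, -233.7, 24.6]
orientation: [0.998, -0.056, -0.0, -0.0]
wrist_force: [0.2, -0.1, -0.4]
opening: 49.6
grasp_force: 0.0
clock: 12.17
eef_pos: [619.9, -235.1, 26.4]
orientation: [0.998, -0.056, 0.001, 0.0]
wrist_force: [-0.5, 0.7, 6.0]
opening: 26.7
grasp_force: 25.0
row [-2.3  -7.8  -3.72] turn -0.01
tcp [ 619.9 -235.1   26.4] phi -6.46 tilt z [ 0.002 -0.001 -1.   ] t 12.1667 q [ 0.61  0.76 -0.41  1.64  0.38  0.82 -1.65] open 26.7 gf 25.004117488861084 F [-0.5  0.7  6. ]
```

```bash
python3 -m jog '[[[0,0,-0.2],0],[[0,0,-0.6],0],[[0,0,-1.2],0],[[0,0,-2],0],[[0,0,-2.8],0],[[0,0,-3.4],0],[[0,0,-3.72],0],[[0,0,-3.72],0]]'
python3 go.py 563.2 85.5 175 -6.4
python3 - <<'E'
from h import *
p=get_image("scene")
cv2.imwrite("pics/d4.png",cv2.resize(p["pixels"][170:320,330:500,::-1],None,fx=3.5,fy=3.5,interpolation=cv2.INTER_CUBIC))
E
```

```text
clock: 12.83
eef_pos: [621.1, -235.6, 178.3]
orientation: [0.998, -0.056, 0.003, 0.001]
wrist_force: [0.1, -0.1, -1.5]
opening: 26.6
grasp_force: 25.0
row [-2.34 -7.81  0.05] turn -0.01
tcp [ 621.1 -235.6  178.3] phi -6.47 tilt z [ 0.006 -0.003 -1.   ] t 12.8333 q [ 0.65  0.58 -0.48  1.56  0.29  1.07 -1.58] open 26.6 gf 24.994388222694397 F [ 0.1 -0.1 -1.5]
```

View pics/d4.png

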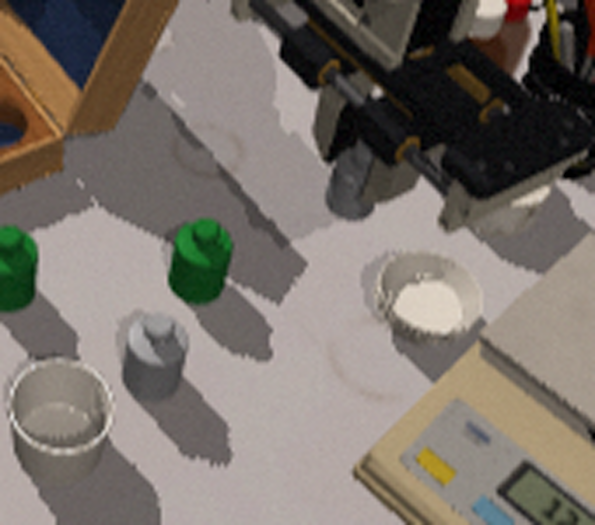

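steel_200 hangs upright in the fingers at (350,185), clear of the greens. Carrying it to well_200.

```bash
python3 -m jog '[[[-0.2,-0.4,0],0],[[-0.5,-1.1,0],0],[[-0.9,-1.9,0],0],[[-1.3,-2.7,0],0],[[-1.7,-3.5,0],0],[[-2,-4.3,0],0],[[-2.2,-5.1,0],0],[[-2.3,-5.9,0],0]]'
python3 -m jog '[[[0,-0.7,0],0],[[0,-1.3,0],0],[[-0.04,-1.7,0],0],[[-0.04,-1.88,0],0],[[-0.04,-1.88,0],0],[[-0.04,-1.88,0],0],[[-0.04,-1.88,0],0],[[-0.04,-1.88,0],0]]'
python3 go.py 563.2 85.5 50 -6.4
```

```text
clock: 13.55
eef_pos: [550.8, 11.0, 171.4]
orientation: [0.998, -0.056, -0.003, 0.0]
wrist_force: [0.6, -0.9, -0.9]
opening: 26.9
grasp_force: 25.0
clock: 14.22
eef_pos: [560.8, 82.6, 173.2]
orientation: [0.998, -0.058, -0.0, 0.001]
wrist_force: [0.0, -0.8, -1.7]
opening: 26.8
grasp_force: 25.0
row [ 0.05 -0.08  3.08] turn -0.04
tcp [560.8  82.6 173.2] phi -6.62 tilt z [-0.001 -0.001 -1.   ] t 14.2167 q [ 0.26  0.44 -0.57  1.81  0.28  0.98 -2.12] open 26.8 gf 24.994889795780182 F [ 0.  -0.8 -1.7]
```

```bash
python3 -m jog '[[[0.05,-0.05,0.4],0],[[0.05,-0.05,1],0],[[0.05,-0.05,1.6],0],[[0.05,-0.05,2.2],0],[[0.05,-0.05,2.7],0],[[0.05,-0.05,3],0],[[0.05,-0.05,3.05],0],[[0.05,-0.05,3.05],0]]'
python3 -m jog '[[[0,0,0.05],0],[[0,0,0.1],0],[[0,0,0.15],0],[[0,0,0.2],0],[[0,0,0.2],0],[[0,0,0.2],0],[[0,0,0.2],0],[[0,0,0.2],0]]'
python3 go.py 563.2 85.5 40.4 -6.4
```

```text
clock: 14.88
eef_pos: [562.8, 85.8, 51.3]
orientation: [0.998, -0.057, -0.001, 0.0]
wrist_force: [0.2, 0.0, -1.9]
opening: 26.9
grasp_force: 25.0
clock: 15.55
eef_pos: [563.2, 86.6, 43.9]
orientation: [0.998, -0.056, 0.0, 0.0]
wrist_force: [-0.4, 0.0, -2.0]
opening: 26.6
grasp_force: 25.0
row [0.   0.03 0.09] turn -0.01
tcp [563.2  86.6  43.9] phi -6.45 tilt z [ 0. -0. -1.] t 15.55 q [ 0.18  0.62 -0.49  1.88  0.42  0.74 -2.23] open 26.6 gf 24.99499261379242 F [-0.4  0.  -2. ]
```

```bash
python3 -m jog '[[[0,0,0.02],0],[[0,0.02,0.04],0],[[0,0.02,0.06],0],[[0,0.02,0.08],0],[[0,0.02,0.1],0],[[0,0.02,0.1],0],[[0,0.02,0.1],0],[[0,0.02,0.1],0]]'
python3 go.py 563.2 85.5 40.4 -6.4
```

```text
clock: 16.22
eef_pos: [563.1, 85.8, 40.3]
orientation: [0.998, -0.056, 0.0, 0.0]
wrist_force: [-2.2, -0.3, 5.9]
opening: 26.8
grasp_force: 25.0
row [ 0.    0.01 -0.  ] turn -0.01
tcp [563.1  85.8  40.3] phi -6.46 tilt z [ 0. -0. -1.] t 16.2167 q [ 0.18  0.63 -0.48  1.88  0.42  0.74 -2.23] open 26.8 gf 25.001032948493958 F [-2.2 -0.3  5.9]
```

```bash
python3 -m jog '[[[0,0,-0.02],0],[[0,0,-0.02],0],[[0,0,-0.02],0],[[0,0,-0.02],0],[[0,0,-0.02],0],[[0,0,-0.02],0],[[0,0,-0.02],0],[[0,0,-0.02],0]]' 0.48 20
python3 -m jog '[[[0,0,-0.3],0],[[0,0,-0.8],0],[[0,0,-1.5],0],[[0,0,-2.3],0],[[0,0,-3],0],[[0,0,-3.2],0],[[0,0,-3.2],0],[[0,0,-3.2],0]]'
python3 go.py 526.5 -197.5 170 -6.4
```

```text
clock: 16.88
eef_pos: [563.0, 85.8, 40.5]
orientation: [0.998, -0.056, -0.0, -0.0]
wrist_force: [-0.2, -0.3, 0.3]
opening: 43.8
grasp_force: 0.0
clock: 17.55
eef_pos: [563.1, 85.5, 169.0]
orientation: [0.998, -0.056, 0.001, 0.0]
wrist_force: [-1.3, 0.2, -0.2]
opening: 44.4
grasp_force: 0.0
row [-0.11  7.13 -0.02] turn -0.01
tcp [563.1  85.5 169. ] phi -6.47 tilt z [ 0.001 -0.    -1.   ] t 17.55 q [ 0.25  0.45 -0.58  1.81  0.29  0.97 -2.13] open 44.4 gf 0.0 F [-1.3  0.2 -0.2]
```

```bash
python3 -m jog '[[[0,0.5,0],0],[[0,1.3,0],0],[[0,2.1,0],0],[[-0.05,2.9,0],0],[[-0.05,3.7,0],0],[[-0.1,4.5,0],0],[[-0.1,5.3,0],0],[[-0.1,6.1,0],0]]' 0.7
python3 -m jog '[[[0,0.7,0],0],[[0,1.03,0],0],[[0,1.03,0],0],[[0,1.03,0],0],[[0,1.03,0],0],[[0,1.03,0],0],[[0,1.03,0],0],[[0,1.03,0],0]]'
python3 go.py 526.8 -197 30 -6.4
```

```text
clock: 18.22
eef_pos: [529.6, -157.5, 166.5]
orientation: [0.998, -0.056, -0.002, -0.0]
wrist_force: [0.6, -0.2, -0.7]
opening: 64.5
grasp_force: 0.0
clock: 18.88
eef_pos: [527.3, -195.7, 168.7]
orientation: [0.998, -0.055, 0.0, -0.0]
wrist_force: [0.1, 0.3, 0.3]
opening: 63.9
grasp_force: 0.0
row [-0.01  0.04  3.47] turn 0.01
tcp [ 527.3 -195.7  168.7] phi -6.32 tilt z [ 0.  0. -1.] t 18.8833 q [ 0.71  0.42 -0.5   1.83  0.25  0.95 -1.58] open 63.9 gf 0.0 F [0.1 0.3 0.3]
```

```bash
python3 -m jog '[[[0,0.02,0.5],0],[[0,0.02,1.3],0],[[0,0.02,2.1],0],[[0,0.02,2.8],0],[[0,0.02,3.2],0],[[0,0.02,3.4],0],[[0,0.02,3.44],0],[[0,0.02,3.44],0]]'
python3 -m jog '[[[0,0,0],0],[[0,0,0],0],[[0,0,0],0],[[0,0,0],0],[[0,0,0],0],[[0,0,0],0],[[0,0,0],0],[[0,0,0],0]]' 0 40
python3 -m jog '[[[0,0,-0.2],0],[[0,0,-0.6],0],[[0,0,-1.2],0],[[0,0,-2],0],[[0,0,-2.8],0],[[0,0,-3.4],0],[[0,0,-3.6],0],[[0,0,-3.6],0]]'
python3 go.py 556 18.8 180 -6.4
```

```text
clock: 19.55
eef_pos: [527.3, -197.5, 31.2]
orientation: [0.998, -0.056, 0.0, -0.0]
wrist_force: [0.0, 0.2, -0.2]
opening: 64.1
grasp_force: 0.0
clock: 20.22
eef_pos: [527.6, -197.7, 31.8]
orientation: [0.998, -0.056, 0.001, 0.0]
wrist_force: [-0.3, 1.5, 6.0]
opening: 36.8
grasp_force: 40.0
clock: 20.88
eef_pos: [527.8, -198.7, 176.9]
orientation: [0.998, -0.057, 0.002, 0.001]
wrist_force: [0.7, -0.1, -5.5]
opening: 37.2
grasp_force: 40.0
row [ 0.09 -5.48 -0.09] turn -0.01
tcp [ 527.8 -198.7  176.9] phi -6.48 tilt z [ 0.003 -0.002 -1.   ] t 20.8833 q [ 0.72  0.41 -0.51  1.82  0.24  0.97 -1.58] open 37.2 gf 39.99760866165161 F [ 0.7 -0.1 -5.5]
```

```bash
python3 -m jog '[[[0,-0.4,0],0],[[0,-1.1,0],0],[[0,-1.9,0],0],[[0.05,-2.7,0],0],[[0.05,-3.5,0],0],[[0.09,-4.3,0],0],[[0.09,-5,0],0],[[0.09,-5.44,0],0]]'
python3 -m jog '[[[0,0,0.2],0],[[0,0,0.6],0],[[0,0,1.2],0],[[0,0,1.8],0],[[0,0,2.4],0],[[0,0,2.7],0],[[0,0,2.8],0],[[0,0,2.8],0]]'
python3 go.py 556 18.8 47 -6.4 556 18.8 41.8 -6.4
```

```text
clock: 21.55
eef_pos: [553.0, 21.9, 172.4]
orientation: [0.999, -0.054, -0.002, -0.001]
wrist_force: [-1.0, 0.6, -4.8]
opening: 36.9
grasp_force: 40.0
clock: 22.22
eef_pos: [556.3, 17.3, 62.3]
orientation: [0.998, -0.056, 0.001, -0.0]
wrist_force: [1.8, 0.3, 2.4]
opening: 37.2
grasp_force: 40.0
row [-0.01 -0.04  0.38] turn -0.01
row [-0.01 -0.04  0.51] turn -0.01
tcp [556.3  17.3  62.3] phi -6.48 tilt z [ 0.002 -0.    -1.   ] t 22.2167 q [ 0.31  0.57 -0.5   1.91  0.39  0.76 -2.09] open 37.2 gf 39.99998152256012 F [1.8 0.3 2.4]
```

```bash
python3 -m jog '[[[0,-0.03,0.05],0],[[0,-0.03,0.1],0],[[0,-0.03,0.16],0],[[0,-0.03,0.22],0],[[0,-0.03,0.28],0],[[0,-0.03,0.32],0],[[0,-0.03,0.32],0],[[0,-0.03,0.32],0]]'
python3 go.py 556 18.8 41.8 -6.4
```

```text
clock: 22.88
eef_pos: [559.3, 18.1, 50.9]
orientation: [0.998, -0.057, 0.004, -0.0]
wrist_force: [8.9, -1.7, -4.3]
opening: 37.3
grasp_force: 40.0
row [-0.08 -0.01  0.23] turn -0.02
tcp [559.3  18.1  50.9] phi -6.51 tilt z [ 0.008  0.    -1.   ] t 22.8833 q [ 0.3   0.59 -0.49  1.91  0.4   0.73 -2.1 ] open 37.3 gf 39.966482520103455 F [ 8.9 -1.7 -4.3]
```

```bash
python3 -m jog '[[[0.06,0,0],0],[[0.12,0,0],0],[[0.15,0,0.03],0],[[0.15,0,0.08],0],[[0.15,0,0.12],0],[[0.15,0,0.16],0],[[0.15,0,0.16],0],[[0.15,0,0.16],0]]'
python3 go.py 556 18.8 41.8 -6.4
```

```text
clock: 23.55
eef_pos: [560.5, 18.3, 43.5]
orientation: [0.998, -0.056, -0.0, 0.0]
wrist_force: [1.5, 0.3, -4.6]
opening: 37.4
grasp_force: 40.0
row [-0.11  0.    0.04] turn -0.01
tcp [560.5  18.3  43.5] phi -6.45 tilt z [-0.001 -0.    -1.   ] t 23.55 q [ 0.3   0.61 -0.48  1.9   0.41  0.73 -2.11] open 37.4 gf 39.96286332607269 F [ 1.5  0.3 -4.6]
```

```bash
python3 -m jog '[[[0.02,0,0.02],0],[[0.04,0,0.04],0],[[0.04,0,0.05],0],[[0.04,0,0.06],0],[[0.04,0,0.06],0],[[0.04,0,0.06],0],[[0.04,0,0.06],0],[[0.04,0,0.06],0]]'
python3 -m jog '[[[0,0,-0.02],0],[[0,0,-0.02],0],[[0,0,-0.02],0],[[0,0,-0.02],0],[[0,0,-0.02],0],[[0,0,-0.02],0],[[0,0,-0.02],0],[[0,0,-0.02],0]]' 0.58 15
python3 -m jog '[[[0,0,-0.3],0],[[0,0,-0.8],0],[[0,0,-1.5],0],[[0,0,-2.3],0],[[0,0,-3],0],[[0,0,-3.4],0],[[0,0,-3.4],0],[[0,0,-3.4],0]]'
python3 go.py 426.5 329 180 -84.5
```

```text
clock: 24.22
eef_pos: [562.0, 18.2, 42.9]
orientation: [0.998, -0.056, -0.0, 0.001]
wrist_force: [-5.6, -0.1, 12.2]
opening: 36.9
grasp_force: 40.0
clock: 24.88
eef_pos: [562.5, 18.2, 42.1]
orientation: [0.998, -0.056, -0.0, -0.0]
wrist_force: [-0.1, -0.6, -0.4]
opening: 53.1
grasp_force: 0.0
clock: 25.55
eef_pos: [563.5, 18.2, 180.0]
orientation: [0.998, -0.056, 0.002, 0.0]
wrist_force: [0.2, 0.1, 0.1]
opening: 53.6
grasp_force: 0.0
row [-4.28 -7.34 -0.01] turn 13.01
tcp [563.5  18.2 180. ] phi -6.46 tilt z [ 0.003 -0.    -1.   ] t 25.55 q [ 0.38  0.42 -0.58  1.82  0.27  0.98 -2.  ] open 53.6 gf 0.0 F [0.2 0.1 0.1]
```

```bash
python3 -m jog '[[[-0.3,-0.4,0],-1],[[-0.8,-1.1,0],-2],[[-1.4,-1.8,0],-3],[[-2,-2.6,0],-4],[[-2.5,-3.4,0],-5],[[-3,-4.2,0],-6],[[-3.4,-5,0],-7],[[-3.8,-5.8,0],-8]]' 0.5
python3 go.py 426.7 329.5 120 174.8
python3 - <<'E'
from h import *
p=get_image("scene"); q=get_image("top")
a=p["pixels"][100:260,200:400,::-1]; b=q["pixels"][120:280,170:330,::-1]
cv2.imwrite("pics/d5.png",cv2.resize(cv2.hconcat([a.copy(),b.copy()]),None,fx=2.2,fy=2.2,interpolation=cv2.INTER_CUBIC))
E
```

```text
clock: 26.22
eef_pos: [435.7, 266.5, 177.3]
orientation: [0.934, 0.357, -0.001, 0.0]
wrist_force: [1.6, -0.4, -0.1]
opening: 45.7
grasp_force: 0.0
row [ 0.89 -1.32  1.43] turn -22.16
tcp [435.7 266.5 177.3] phi 41.85 tilt z [-0.002 -0.001 -1.   ] t 26.2167 q [ 0.1   0.4  -0.85  1.93  0.37  0.97 -1.77] open 45.7 gf 0.0 F [ 1.6 -0.4 -0.1]
```

View pics/d5.png

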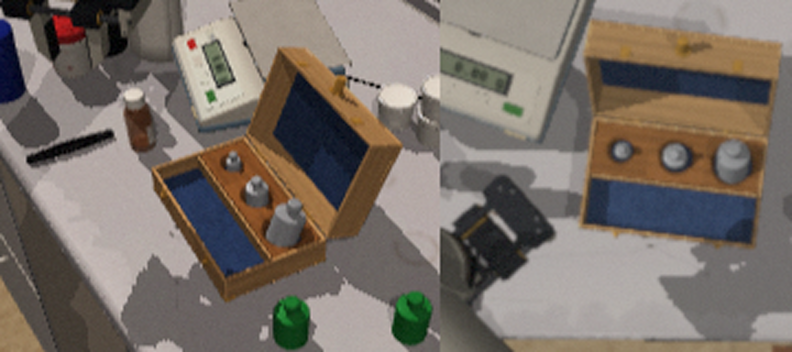

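The scene crop shows steel_500 leaning in its well at about (290,220), with its top tipped toward the lid. The other two stand upright at (233,160) and (257,190). I need a closer look.

Run:
```python
from h import *
p=get_image("scene"); q=get_image("top")
for n,k in(("S",p),("T",q)): np.save(n,k["pixels"])
a=cv2.resize(p["pixels"][180:225,305:355,::-1].copy(),None,fx=9,fy=9,interpolation=cv2.INTER_CUBIC)
b=cv2.resize(q["pixels"][172:217,280:315,::-1].copy(),None,fx=9,fy=9,interpolation=cv2.INTER_CUBIC)
cv2.imwrite("pics/d6.png",cv2.hconcat([a,b]))
w=(556,18.8)
for X in [(556,18.8,10),(556,18.8,36),(556,18.8,72),(560,18.8,72)]: print(X,"S",proj(p,X).round(1),"T",proj(q,X).round(1))
```

```text
(556, 18.8, 10) S [327.9 210.6] T [302.7 195.2]
(556, 18.8, 36) S [328.1 203.8] T [302.7 194.3]
(556, 18.8, 72) S [328.2 194. ] T [302.7 193. ]
(560, 18.8, 72) S [329.6 193.3] T [302.7 191.4]
```

View pics/d6.png

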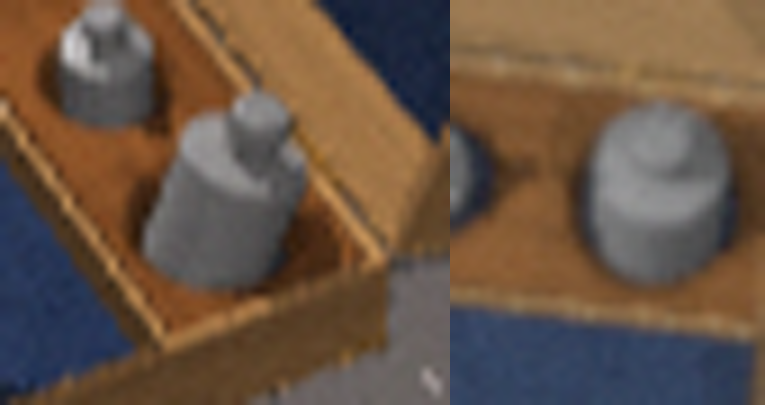

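Close-up: steel_500 is jammed leaning about 20° toward +x, with its knob at (262,100) in the left half, which puts it near world (571,17.5,74). I'll go back, grip its knob lightly, lift it so that it hangs straight, and reseat it.

```bash
python3 go.py 570 17.5 120 -6.4
cat > tri.py <<'E'
from m import *
E
python3 - <<'E'
from h import *
from scipy.optimize import least_squares
T=get_image("top");S=get_image("scene")
r=least_squares(lambda X:np.r_[proj(T,X)-(303.3,186.5),proj(S,X)-(333.6,190.6)],[560,18,70]);print(r.x.round(1),r.fun.round(2))
r=least_squares(lambda X:np.r_[proj(T,X)-(303.3,186.5),proj(S,X)-(333.6,190.6)],[560,18,74]);print([ray(T,(303.3,186.5),z).round(1) for z in(70,75)],[ray(S,(333.6,190.6),z).round(1) for z in(70,75)])
E
```

```text
row [-1.64  6.88  1.43] turn 8.02
tcp [436.2 266.5 177.2] phi 41.7 tilt z [-0.002 -0.001 -1.   ] t 26.4167 q [ 0.1   0.4  -0.85  1.93  0.37  0.97 -1.77] open 46.3 gf 0.0 F [ 0.6 -1.   0.1]
[571.8  17.6  76. ] [-0.06  0.1   0.12 -0.01]
[array([572.7,  17.4,  70. ]), array([572.1,  17.4,  75. ])] [array([575.1,  22.4,  70. ]), array([572.1,  18.5,  75. ])]
```

```bash
python3 -m jog '[[[-0.2,0.5,0],1],[[-0.4,1.3,0],2],[[-0.6,2.1,0],3],[[-0.8,2.9,0],4],[[-1,3.7,0],5],[[-1.2,4.5,0],6],[[-1.4,5.3,0],7],[[-1.5,6,0],8.02]]' 0.48
python3 -m jog '[[[0,0,0],0],[[0,0,0],0],[[0,0,0],0],[[0,0,0],0],[[0,0,0],0],[[0,0,0],0],[[0,0,0],0],[[0,0,0],0]]'
python3 go.py 570 17.5 100 -6.4 570 17.5 66 -6.4
```

```text
clock: 27.18
eef_pos: [552.2, 41.0, 177.7]
orientation: [0.998, -0.063, -0.0, 0.001]
wrist_force: [0.3, 0.0, -0.0]
opening: 44.1
grasp_force: 0.0
clock: 27.85
eef_pos: [551.8, 46.9, 178.3]
orientation: [0.998, -0.057, 0.0, -0.0]
wrist_force: [0.3, 0.8, 0.6]
opening: 44.2
grasp_force: 0.0
row [0.54 0.68 1.96] turn -0.02
row [0.54 0.68 2.81] turn -0.02
tcp [551.8  46.9 178.3] phi -6.52 tilt z [ 0. -0. -1.] t 27.85 q [ 0.34  0.41 -0.59  1.84  0.27  0.97 -2.05] open 44.2 gf 0.0 F [0.3 0.8 0.6]
```

```bash
python3 -m jog '[[[0.2,0.3,0.2],0],[[0.54,0.68,0.6],0],[[0.54,0.68,1.2],0],[[0.54,0.68,1.8],0],[[0.54,0.68,2.3],0],[[0.54,0.68,2.6],0],[[0.54,0.68,2.8],0],[[0.54,0.68,2.8],0]]'
python3 -m jog '[[[0,0,0],0],[[0,0,0],0],[[0,0,0],0],[[0,0,0],0],[[0,0,0],0],[[0,0,0],0],[[0,0,0],0],[[0,0,0],0]]' 0 12
python3 -m jog '[[[0,0,-0.1],0],[[0,0,-0.2],0],[[0,0,-0.3],0],[[0,0,-0.4],0],[[0,0,-0.5],0],[[0,0,-0.5],0],[[0,0,-0.5],0],[[0,0,-0.5],0]]'
python3 go.py 556 18.8 90 -6.4
python3 - <<'E'
from h import *
p=get_image("scene"); q=get_image("top")
cv2.imwrite("pics/d7.png",cv2.resize(p["pixels"][160:230,290:370,::-1].copy(),None,fx=7,fy=7,interpolation=cv2.INTER_CUBIC))
E
```

```text
clock: 28.52
eef_pos: [569.3, 16.4, 64.4]
orientation: [0.998, -0.057, -0.001, 0.0]
wrist_force: [0.3, 0.6, -0.3]
opening: 44.1
grasp_force: 0.0
clock: 29.18
eef_pos: [571.1, 16.8, 66.9]
orientation: [0.998, -0.057, 0.001, 0.0]
wrist_force: [1.3, 0.0, 5.0]
opening: 17.5
grasp_force: 12.0
clock: 29.85
eef_pos: [570.1, 16.8, 86.1]
orientation: [0.998, -0.057, -0.0, 0.0]
wrist_force: [-1.1, 0.3, -5.8]
opening: 17.0
grasp_force: 12.0
row [-0.36 -0.01 -0.1 ] turn -0.03
tcp [570.1  16.8  86.1] phi -6.58 tilt z [-0. -0. -1.] t 29.85 q [ 0.32  0.56 -0.52  1.86  0.37  0.82 -2.07] open 17.0 gf 11.995238363742828 F [-1.1  0.3 -5.8]
```

View pics/d7.png

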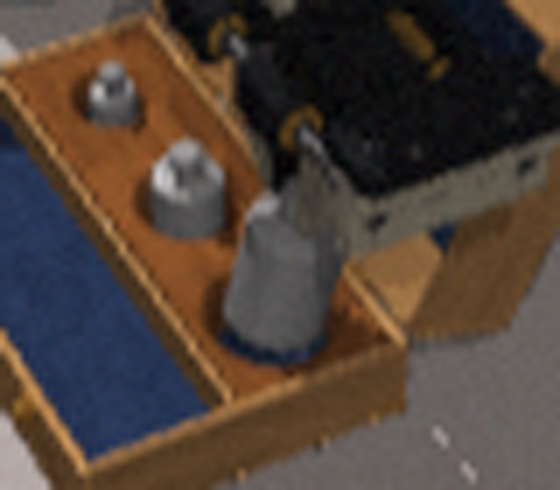

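The weight hangs from the knob with its base inside the bore, still leaning slightly toward +x (body from (225,310) to (245,205)). Moving the knob back over the well axis against the bore wall should straighten it.

```bash
python3 -m jog '[[[-0.07,0,0],0],[[-0.14,0,0],0],[[-0.21,0,0],0],[[-0.28,0,0],0],[[-0.34,-0.03,0],0],[[-0.38,-0.03,0],0],[[-0.38,-0.03,0],0],[[-0.38,-0.03,0],0]]'
python3 go.py 556 18.8 70 -6.4
python3 -m jog '[[[0,0,0.05],0],[[0,0,0.1],0],[[0,0,0.15],0],[[0,0,0.2],0],[[0,0,0.25],0],[[0,0,0.3],0],[[0,0,0.3],0],[[0,0,0.3],0]]'
python3 go.py 556 18.8 66 -6.4
python3 - <<'E'
from h import *
p=get_image("scene"); q=get_image("top")
cv2.imwrite("pics/d8.png",cv2.resize(p["pixels"][160:230,290:370,::-1].copy(),None,fx=7,fy=7,interpolation=cv2.INTER_CUBIC))
E
```

```text
clock: 30.62
eef_pos: [557.6, 19.7, 87.8]
orientation: [0.998, -0.058, 0.002, -0.0]
wrist_force: [3.9, -1.4, 5.0]
opening: 17.0
grasp_force: 12.1
row [-0.04  0.03  0.45] turn -0.03
tcp [557.6  19.7  87.8] phi -6.59 tilt z [ 0.005 -0.    -1.   ] t 30.6167 q [ 0.33  0.54 -0.52  1.89  0.37  0.8  -2.08] open 17.0 gf 12.071948647499084 F [ 3.9 -1.4  5. ]
clock: 31.28
eef_pos: [554.6, 19.9, 73.6]
orientation: [0.998, -0.057, -0.001, 0.0]
wrist_force: [0.6, 0.2, -5.2]
opening: 16.9
grasp_force: 12.0
row [0.04 0.02 0.19] turn -0.03
tcp [554.6  19.9  73.6] phi -6.57 tilt z [-0.001  0.    -1.   ] t 31.2833 q [ 0.32  0.56 -0.51  1.9   0.38  0.78 -2.09] open 16.9 gf 11.974965333938599 F [ 0.6  0.2 -5.2]
```

View pics/d8.png

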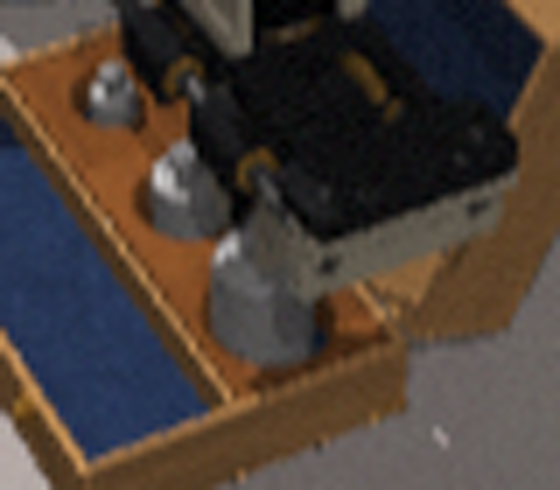

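The weight is now vertical (left edge straight at column 212) with blue floor showing at its right, so it is inside the bore. Lowering further.

```bash
python3 -m jog '[[[0.04,0,0.04],0],[[0.06,0.02,0.08],0],[[0.06,0.02,0.12],0],[[0.06,0.02,0.16],0],[[0.06,0.02,0.2],0],[[0.06,0.02,0.2],0],[[0.06,0.02,0.2],0],[[0.06,0.02,0.2],0]]'
python3 -m jog '[[[0,0,0.02],0],[[0,0,0.04],0],[[0,0,0.06],0],[[0,0,0.08],0],[[0,0,0.08],0],[[0,0,0.08],0],[[0,0,0.08],0],[[0,0,0.08],0]]'
python3 go.py 556 18.8 62 -6.4
```

```text
clock: 32.05
eef_pos: [557.6, 18.8, 66.2]
orientation: [0.998, -0.057, 0.0, -0.0]
wrist_force: [0.2, 0.0, -4.6]
opening: 16.9
grasp_force: 12.0
clock: 32.72
eef_pos: [559.2, 18.9, 65.5]
orientation: [0.998, -0.057, 0.002, 0.0]
wrist_force: [-4.0, -1.2, 13.3]
opening: 17.1
grasp_force: 12.1
row [-0.08  0.01  0.09] turn -0.03
tcp [559.2  18.9  65.5] phi -6.57 tilt z [ 0.003 -0.001 -1.   ] t 32.7167 q [ 0.31  0.57 -0.5   1.9   0.39  0.76 -2.09] open 17.1 gf 12.064006626605988 F [-4.  -1.2 13.3]
```

```bash
python3 -m jog '[[[0,0,-0.05],0],[[0,0,-0.05],0],[[0,0,-0.05],0],[[0,0,-0.05],0],[[0,0,-0.05],0],[[0,0,-0.05],0],[[0,0,-0.05],0],[[0,0,-0.05],0]]' 0.42
python3 -m jog '[[[0,0,-0.3],0],[[0,0,-0.8],0],[[0,0,-1.5],0],[[0,0,-2.1],0],[[0,0,-2.6],0],[[0,0,-2.8],0],[[0,0,-2.8],0],[[0,0,-2.8],0]]'
python3 go.py 426.7 329.5 180 174.8
python3 -m jog '[[[-0.3,-0.4,0],-1],[[-0.8,-1.1,0],-2],[[-1.4,-1.8,0],-3],[[-2,-2.6,0],-4],[[-2.5,-3.4,0],-5],[[-3,-4.2,0],-6],[[-3.4,-5,0],-7],[[-3.8,-5.8,0],-8]]' 0.5
python3 go.py 426.7 329.5 180 174.8
python3 - <<'E'
from h import *
p=get_image("scene"); q=get_image("top")
a=cv2.resize(p["pixels"][170:230,285:355,::-1].copy(),None,fx=6,fy=6,interpolation=cv2.INTER_CUBIC)
b=cv2.resize(q["pixels"][165:225,240:320,::-1].copy(),None,fx=4.5,fy=6,interpolation=cv2.INTER_CUBIC)
cv2.imwrite("pics/d9.png",cv2.hconcat([a,b]))
E
```

```text
clock: 33.38
eef_pos: [557.5, 18.8, 64.8]
orientation: [0.998, -0.057, -0.0, -0.0]
wrist_force: [-0.6, -0.1, -0.4]
opening: 38.7
grasp_force: 0.0
clock: 34.05
eef_pos: [557.5, 18.5, 177.1]
orientation: [0.998, -0.057, 0.0, 0.0]
wrist_force: [0.2, 0.6, 0.1]
opening: 38.7
grasp_force: 0.0
row [-4.14 -7.35 -0.08] turn 29.77
tcp [557.5  18.5 177.1] phi -6.59 tilt z [ 0. -0. -1.] t 34.05 q [ 0.38  0.42 -0.58  1.83  0.27  0.97 -2.  ] open 38.7 gf 0.0 F [0.2 0.6 0.1]
clock: 34.72
eef_pos: [431.1, 267.3, 175.5]
orientation: [0.934, 0.356, -0.001, 0.0]
wrist_force: [-0.7, 0.9, 0.7]
opening: 46.0
grasp_force: 0.0
row [ 0.95 -1.23 -0.11] turn -22.18
tcp [431.1 267.3 175.5] phi 41.72 tilt z [-0.002 -0.001 -1.   ] t 34.7167 q [ 0.1   0.4  -0.86  1.94  0.37  0.96 -1.78] open 46.0 gf 0.0 F [-0.7  0.9  0.7]
```

View pics/d9.png

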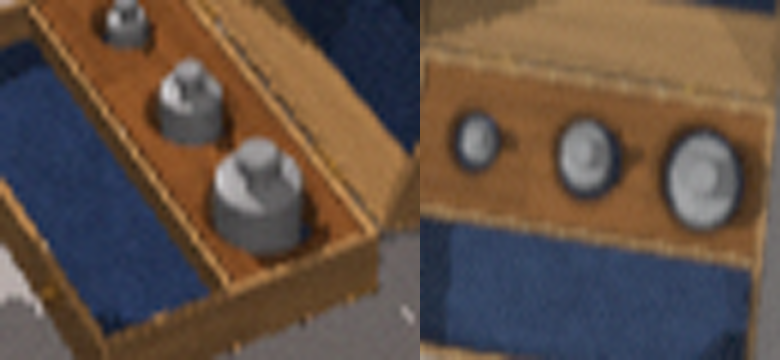

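All three weights now stand upright and centred in their wells. On to the forceps; I have used my picture budget, so I'll rely on numbers from here.

```bash
python3 -m jog '[[[0.2,-0.2,0],-1],[[0.4,-0.5,0],-2],[[0.6,-0.8,0],-3],[[0.8,-1.1,0],-4],[[0.95,-1.23,0],-5],[[0.95,-1.23,0],-6],[[0.95,-1.23,0],-7],[[0.95,-1.23,0],-8]]'
python3 -m jog '[[[0,0,0],-1],[[0,0,0],-2],[[0,0,0],-3],[[0,0,0],-4],[[0,0,0],-5],[[0,0,0],-6],[[0,0,0],-7],[[0,0,0],-8]]'
python3 go.py 426.7 329.5 120 174.8
python3 - <<'E'
from h import *
for n in("scene","top"):
    p=get_image(n)
    for d in silhouettes("forceps",p)[:2]:
        ys,xs=np.nonzero(d["pixels"])
        if len(xs)<20: continue
        W=np.array([ray(p,(x,y),6)[:2] for x,y in zip(xs,ys)])
        c,(w,h),a=cv2.minAreaRect(W.astype(np.float32)); m=W.mean(0); u,s,vt=np.linalg.svd(W-m,full_matrices=False)
        print(n,round(d["conf"],2),"rect",np.round(c,1),round(w),round(h),"mean",m.round(1),"ang",np.degrees(np.arctan2(vt[0,1],vt[0,0])).round(1))
E
```

```text
clock: 35.48
eef_pos: [428.3, 327.9, 175.2]
orientation: [0.709, 0.705, -0.001, -0.001]
wrist_force: [0.3, -0.5, 0.0]
opening: 46.1
grasp_force: 0.0
clock: 36.15
eef_pos: [428.5, 327.6, 175.3]
orientation: [0.361, 0.933, -0.001, -0.001]
wrist_force: [-0.3, -0.2, 0.9]
opening: 46.1
grasp_force: 0.0
row [0.06 0.01 1.38] turn -6.19
tcp [428.5 327.6 175.3] phi 137.68 tilt z [-0.003 -0.001 -1.   ] t 36.15 q [ 0.19  0.65 -1.21  1.86  0.68  1.13 -0.44] open 46.1 gf 0.0 F [-0.3 -0.2  0.9]
scene 0.66 rect [428.1 327.9] 29 118 mean [428.9 328.1] ang 173.9
scene 0.21 rect [588.9 179.3] 68 63 mean [588.6 178.3] ang -121.5
top 0.51 rect [448.9 327.7] 17 71 mean [453.5 326. ] ang 177.4
```

```bash
python3 -m jog '[[[0.03,0.02,0.4],-1.1],[[0.03,0.02,0.8],-2.2],[[0.03,0.02,1.2],-3.3],[[0.03,0.02,1.4],-4.4],[[0.03,0.02,1.4],-5.5],[[0.03,0.02,1.4],-6.14],[[0.03,0.02,1.4],-6.14],[[0.03,0.02,1.4],-6.14]]'
python3 go.py 427.5 328.5 5 174.5
```

```text
clock: 37.02
eef_pos: [428.5, 330.0, 120.6]
orientation: [0.052, 0.999, -0.0, -0.0]
wrist_force: [0.5, -0.4, 0.8]
opening: 45.8
grasp_force: 0.0
row [ 0.02 -0.04  2.89] turn -0.08
tcp [428.5 330.  120.6] phi 174.03 tilt z [-0.001 -0.    -1.   ] t 37.0167 q [ 0.19  0.81 -1.26  1.9   0.87  1.12  0.05] open 45.8 gf 0.0 F [ 0.5 -0.4  0.8]
```

```bash
python3 -m jog '[[[0.02,-0.02,0.4],0],[[0.02,-0.02,0.9],0],[[0.02,-0.02,1.5],0],[[0.02,-0.02,2.1],0],[[0.02,-0.02,2.5],0],[[0.02,-0.02,2.8],0],[[0.02,-0.02,2.89],0],[[0.02,-0.02,2.89],0]]'
python3 -m jog '[[[0,0,0],0],[[0,0,0],0],[[0,0,0],0],[[0,0,0],0],[[0,0,0],0],[[0,0,0],0],[[0,0,0],0],[[0,0,0],0]]' 0 12
python3 -m jog '[[[0,0,-0.2],0],[[0,0,-0.6],0],[[0,0,-1.2],0],[[0,0,-1.8],0],[[0,0,-2.4],0],[[0,0,-2.8],0],[[0,0,-3],0],[[0,0,-3],0]]'
python3 go.py 500.6 92.1 120 83.6
```

```text
clock: 37.68
eef_pos: [427.3, 329.1, 4.5]
orientation: [0.05, 0.999, -0.0, -0.001]
wrist_force: [-0.4, 0.9, 0.7]
opening: 45.8
grasp_force: 0.0
clock: 38.35
eef_pos: [428.3, 329.5, 5.8]
orientation: [0.05, 0.999, 0.0, 0.0]
wrist_force: [0.2, -0.5, 6.3]
opening: 15.8
grasp_force: 12.0
clock: 39.02
eef_pos: [428.6, 330.0, 126.9]
orientation: [0.05, 0.999, 0.001, 0.001]
wrist_force: [-0.3, -0.1, -0.1]
opening: 15.9
grasp_force: 12.0
row [-2.39 -5.74  0.17] turn 15.11
tcp [428.6 330.  126.9] phi 174.25 tilt z [ 0.002  0.001 -1.   ] t 39.0167 q [ 0.2   0.8  -1.27  1.9   0.86  1.13  0.06] open 15.9 gf 11.989917855535168 F [-0.3 -0.1 -0.1]
```

```bash
python3 -m jog '[[[-0.2,-0.5,0],1],[[-0.5,-1.2,0],2],[[-0.8,-1.9,0],3],[[-1.1,-2.6,0],4],[[-1.4,-3.3,0],5],[[-1.7,-4,0],6],[[-2,-4.7,0],7],[[-2.2,-5.2,0],8]]'
python3 -m jog '[[[0,0,0],1],[[0,0,0],2],[[0,0,0],3],[[0,0,0],4],[[0,0,0],5],[[0,0,0],6],[[0,0,0],7],[[0,0,0],7.1]]'
python3 go.py 500.6 92 42 83.6
```

```text
clock: 39.68
eef_pos: [494.6, 109.8, 123.7]
orientation: [0.456, 0.89, -0.001, -0.001]
wrist_force: [-0.5, 0.9, -0.1]
opening: 15.7
grasp_force: 12.0
clock: 40.35
eef_pos: [493.9, 113.1, 124.3]
orientation: [0.746, 0.665, -0.001, -0.0]
wrist_force: [0.1, -0.0, 0.2]
opening: 15.7
grasp_force: 12.0
row [-0.5   0.23  2.06] turn -0.03
tcp [493.9 113.1 124.3] phi 83.43 tilt z [-0.002 -0.001 -1.   ] t 40.35 q [ 0.51  0.56 -1.    1.98  0.59  0.93 -0.9 ] open 15.7 gf 11.991358227969613 F [ 0.1 -0.   0.2]
```

```bash
python3 -m jog '[[[-0.3,0.1,0.2],0],[[-0.5,0.23,0.6],0],[[-0.5,0.23,1],0],[[-0.5,0.23,1.4],0],[[-0.5,0.23,1.7],0],[[-0.5,0.23,1.9],0],[[-0.5,0.23,2.03],0],[[-0.5,0.23,2.03],0]]'
python3 -m jog '[[[0,0,0.02],0],[[0,0,0.02],0],[[0,0,0.02],0],[[0,0,0.02],0],[[0,0,0.02],0],[[0,0,0.02],0],[[0,0,0.02],0],[[0,0,0.02],0]]'
python3 go.py 500.6 92 41 83.6
```

```text
clock: 41.02
eef_pos: [500.8, 92.5, 43.0]
orientation: [0.745, 0.667, -0.001, -0.001]
wrist_force: [0.6, 0.4, -0.1]
opening: 15.9
grasp_force: 12.0
clock: 41.68
eef_pos: [501.7, 92.6, 43.5]
orientation: [0.745, 0.667, 0.0, 0.0]
wrist_force: [-0.4, -0.3, 0.0]
opening: 15.8
grasp_force: 12.0
row [-0.02 -0.02  0.06] turn 0.01
tcp [501.7  92.6  43.5] phi 83.66 tilt z [ 0. -0. -1.] t 41.6833 q [ 0.45  0.67 -0.87  2.02  0.73  0.8  -0.97] open 15.8 gf 11.989844806375913 F [-0.4 -0.3  0. ]
```

```bash
python3 -m jog '[[[-0.02,0,0.05],0],[[-0.02,0,0.05],0],[[-0.02,0,0.05],0],[[-0.02,0,0.05],0],[[-0.02,0,0.05],0],[[-0.02,0,0.05],0],[[-0.02,0,0.05],0],[[-0.02,0,0.05],0]]'
python3 -m jog '[[[0,0,0],0],[[0,0,0],0],[[0,0,0],0],[[0,0,0],0],[[0,0,0],0],[[0,0,-0.1],0],[[0,0,-0.3],0],[[0,0,-0.6],0]]' 0.33
python3 -m jog '[[[0,0,-0.5],0],[[0,0,-1.2],0],[[0,0,-1.9],0],[[0,0,-2.6],0],[[0,0,-3.3],0],[[0,0,-3.6],0],[[0,0,-3.6],0],[[0,0,-3.6],0]]'
python3 go.py 669.7 73 210 -6.4
```

```text
clock: 42.35
eef_pos: [501.5, 92.0, 41.4]
orientation: [0.745, 0.667, 0.0, 0.0]
wrist_force: [-0.6, -0.4, -0.2]
opening: 15.8
grasp_force: 12.0
clock: 43.02
eef_pos: [500.8, 91.9, 65.6]
orientation: [0.745, 0.667, -0.001, -0.0]
wrist_force: [0.4, -1.2, -0.1]
opening: 30.0
grasp_force: 0.0
clock: 43.68
eef_pos: [501.8, 91.6, 210.1]
orientation: [0.745, 0.667, 0.0, 0.001]
wrist_force: [-1.6, -0.3, -0.3]
opening: 30.1
grasp_force: 0.0
row [0.   4.22 0.01] turn 15.01
tcp [501.8  91.6 210.1] phi 83.64 tilt z [ 0.002 -0.001 -1.   ] t 43.6833 q [ 0.65  0.45 -1.11  1.9   0.46  1.07 -0.75] open 30.1 gf 0.0 F [-1.6 -0.3 -0.3]
```

```bash
python3 -m jog '[[[0,0,0],1],[[0,0,0],2],[[0,0.1,0],3],[[0,0.4,0],4],[[0,0.8,0],5],[[0,1.2,0],6],[[0,1.6,0],7],[[0,2,0],8]]' 0.4
python3 go.py 669.7 73 210 -6.4
python3 - <<'E'
from h import *
for n in("scene","top"):
    p=get_image(n)
    if n=="top": print("cabinet edge",[ray(p,(280,60),z).round() for z in(300,500,700)])
    for k,z in(("forceps",24),("lid",160)):
      for d in silhouettes(k,p)[:2]:
        ys,xs=np.nonzero(d["pixels"])
        if len(xs)<20: continue
        W=np.array([ray(p,(x,y),z)[:2] for x,y in zip(xs,ys)])-(533.4,88.2)
        c,s=np.cos(np.radians(-6.45)),np.sin(np.radians(-6.45)); W=W@np.array([[c,-s],[s,c]])
        u,sv,vt=np.linalg.svd(W-W.mean(0),full_matrices=False)
        print(n,k,round(d["conf"],2),"local mean",W.mean(0).round(1),"min",W.min(0).round(),"max",W.max(0).round(),"ang",np.degrees(np.arctan2(vt[0,1],vt[0,0])).round(1))
E
```

```text
clock: 44.35
eef_pos: [580.5, 82.6, 207.4]
orientation: [0.953, 0.304, -0.002, -0.0]
wrist_force: [0.6, -0.1, -0.6]
opening: 36.9
grasp_force: 0.0
row [ 1.68  1.49 -0.07] turn 6.96
tcp [580.5  82.6 207.4] phi 35.38 tilt z [-0.003 -0.001 -1.   ] t 44.35 q [ 0.44  0.51 -0.84  1.72  0.42  1.1  -1.48] open 36.9 gf 0.0 F [ 0.6 -0.1 -0.6]
scene forceps 0.55 local mean [-33.1 -15.9] min [-41. -56.] max [-25.  22.] ang -91.3
scene lid 0.83 local mean [ 71.9 -73.3] min [   5. -203.] max [152.  99.] ang -108.3
cabinet edge [array([808.,  68., 300.]), array([730.,  56., 500.]), array([653.,  45., 700.])]
top lid 0.65 local mean [113.8 -89.6] min [  59. -104.] max [155. -64.] ang -174.1
```

Forceps lie in the compartment at local x ≈ -33, parallel to the case. Next is the lid knob.

```bash
python3 -m jog '[[[0.3,0.3,0],1],[[0.7,0.6,0],2],[[1.1,1,0],3],[[1.4,1.3,0],4],[[1.68,1.49,0],5],[[1.68,1.49,0],6],[[1.68,1.49,0],6.96],[[1.68,1.49,0],6.96]]' 0.45
python3 -m jog '[[[0,0,0],0],[[0,0,0],0],[[0,0,0],0],[[0,0,0],0],[[0,0,0],0],[[0,0,0],0],[[0,0,0],0],[[0,0,0],0]]'
python3 go.py 670.3 73.3 160 -6.4
```

```text
clock: 45.32
eef_pos: [669.5, 74.1, 209.1]
orientation: [0.999, -0.054, -0.0, 0.0]
wrist_force: [-0.4, -0.2, -0.3]
opening: 41.7
grasp_force: 0.0
clock: 45.98
eef_pos: [670.4, 73.8, 209.4]
orientation: [0.999, -0.053, 0.0, -0.0]
wrist_force: [0.1, 0.3, 0.2]
opening: 41.5
grasp_force: 0.0
row [-0.    0.01  1.24] turn 0.05
tcp [670.4  73.8 209.4] phi -6.09 tilt z [ 0.  0. -1.] t 45.9833 q [ 0.27  0.6  -0.63  1.49  0.37  1.17 -2.1 ] open 41.5 gf 0.0 F [0.1 0.3 0.2]
```

```bash
python3 -m jog '[[[0,0,0.2],0],[[0,0,0.5],0],[[0,0,0.8],0],[[0,0,1.05],0],[[0,0,1.2],0],[[0,0,1.24],0],[[0,0,1.24],0],[[0,0,1.24],0]]'
python3 -m jog '[[[0,0,0],0],[[0,0,0],0],[[0,0,0],0],[[0,0,0],0],[[0,0,0],0],[[0,0,0],0],[[0,0,0],0],[[0,0,0],0]]' 0 12
python3 go.py 670.3 73.3 160 -6.4
python3 - <<'E'
import numpy as np
for a in(1.95,1.8,1.65,1.5,1.35,1.2,1.05,.9,.75,.6): 
    x=66-142*np.cos(a)+20*np.sin(a); z=38+142*np.sin(a)+20*np.cos(a)
    if a==1.95:x0,z0=x,z
    print(a,((x-x0)/40).round(2),(-(z-z0)/40).round(2))
E
```

```text
clock: 46.65
eef_pos: [670.6, 74.0, 159.9]
orientation: [0.999, -0.053, 0.0, -0.0]
wrist_force: [0.4, -0.2, 0.8]
opening: 41.3
grasp_force: 0.0
clock: 47.32
eef_pos: [670.4, 72.2, 160.0]
orientation: [0.999, -0.054, -0.0, 0.001]
wrist_force: [-2.0, -5.1, 4.0]
opening: 11.2
grasp_force: 12.0
row [-0.01 -0.03  0.  ] turn 0.04
tcp [670.4  72.2 160. ] phi -6.17 tilt z [-0.    -0.002 -1.   ] t 47.3167 q [ 0.26  0.65 -0.61  1.54  0.41  1.08 -2.12] open 11.2 gf 12.000073939561844 F [-2.  -5.1  4. ]
1.95 0.0 -0.0
1.8 -0.49 -0.23
1.65 -1.0 -0.39
1.5 -1.53 -0.46
1.35 -2.07 -0.46
1.2 -2.6 -0.38
1.05 -3.11 -0.22
0.9 -3.59 0.02
0.75 -4.04 0.33
0.6 -4.43 0.7
```

```bash
python3 -m jog '[[[-0.24,0,-0.12],0],[[-0.49,0,-0.23],0],[[-0.74,0,-0.32],0],[[-1,0,-0.39],0],[[-1.27,0,-0.43],0],[[-1.53,0,-0.46],0],[[-1.8,0,-0.47],0],[[-2.07,0,-0.46],0]]'
python3 go.py 670.3 73.3 160 -6.4
```

```text
clock: 47.98
eef_pos: [588.5, 81.2, 178.7]
orientation: [0.999, -0.054, 0.001, 0.001]
wrist_force: [0.8, -4.9, 1.7]
opening: 11.2
grasp_force: 12.0
row [ 2.05 -0.03  0.47] turn 0.04
tcp [588.5  81.2 178.7] phi -6.17 tilt z [ 0.002 -0.002 -1.   ] t 47.9833 q [ 0.31  0.5  -0.66  1.74  0.35  1.02 -2.15] open 11.2 gf 12.000621557235718 F [ 0.8 -4.9  1.7]
```

```bash
python3 -m jog '[[[-0.27,0,0.03],0],[[-0.53,0,0.08],0],[[-0.79,0,0.15],0],[[-1.04,0,0.24],0],[[-1.28,0,0.35],0],[[-1.52,0,0.48],0],[[-1.75,0,0.62],0],[[-1.97,0,0.79],0]]'
python3 go.py 670.3 73.3 160 -6.4
```

```text
clock: 48.65
eef_pos: [508.6, 89.8, 146.7]
orientation: [0.999, -0.054, -0.0, 0.001]
wrist_force: [-3.0, -5.3, 4.2]
opening: 11.3
grasp_force: 12.0
row [ 4.06 -0.02 -0.33] turn 0.04
tcp [508.6  89.8 146.7] phi -6.14 tilt z [-0.001 -0.002 -1.   ] t 48.65 q [ 0.33  0.41 -0.68  1.95  0.33  0.89 -2.2 ] open 11.3 gf 12.000853568315506 F [-3.  -5.3  4.2]
```

```bash
python3 -m jog '[[[0,0,0],0],[[0,0,0],0],[[0,0,0],0],[[0,0,0],0],[[0,0,-0.5],0],[[0,0,-1.2],0],[[0,0,-2],0],[[0,0,-2.5],0]]' 0.5
python3 -m jog '[[[0,0.5,0],0],[[0,1.2,0],0],[[0,2,0],0],[[0,2.8,0],0],[[0,3.6,0],0],[[0,4.4,0],0],[[0,5.2,0],0],[[0,6,0],0]]'
python3 -m jog '[[[0,0,0],0],[[0,0,0],0],[[0,0,0],0],[[0,0,0],0],[[0,0,0],0],[[0,0,0],0],[[0,0,0],0],[[0,0,0],0]]'
python3 -m jog '[[[0,0,0],0],[[0,0,0],0],[[0,0,0],0],[[0,0,0],0],[[0,0,0],0],[[0,0,0],0],[[0,0,0],0],[[0,0,0],0]]'
python3 -m jog '[[[0,0,0],0],[[0,0,0],0],[[0,0,0],0],[[0,0,0],0],[[0,0,0],0],[[0,0,0],0],[[0,0,0],0],[[0,0,0],0]]'
cat > chk.py <<'E'
from h import *
for n in("scene","top"):
    p=get_image(n); cv2.imwrite(f"pics/end_{n}.png",p["pixels"][:,:,::-1])
    for k in("lid","case","brass_200","well_500","forceps","steel_500"):
      for d in silhouettes(k,p)[:3]:
        ys,xs=np.nonzero(d["pixels"])
        if len(xs)<20: continue
        print(n,k,round(d["conf"],2),np.round(d["location"],1),"bb",xs.min(),xs.max(),ys.min(),ys.max(),len(xs))
    c,s=np.cos(np.radians(-6.45)),np.sin(np.radians(-6.45))
    for L in [(-66,104),(-66,-104),(66,-104),(66,104)]:
        for z in (38,78): print(n,"pred corner",L,z,proj(p,(533.4+c*L[0]-s*L[1],88.2+s*L[0]+c*L[1],z)).round(1))
    for a in(0,.04,.1,.2):
        x=66-142*np.cos(a)+20*np.sin(a);z=38+142*np.sin(a)+20*np.cos(a); print(n,"knob",a,proj(p,(533.4+c*x,88.2+s*x,z)).round(1))
E
python3 chk.py
```

```text
clock: 49.32
eef_pos: [511.5, 92.2, 249.7]
orientation: [0.999, -0.053, 0.002, -0.001]
wrist_force: [1.1, 0.4, 0.4]
opening: 46.1
grasp_force: 0.0
clock: 49.98
eef_pos: [484.9, -149.1, 247.2]
orientation: [0.999, -0.053, 0.001, 0.0]
wrist_force: [1.1, 0.7, -0.3]
opening: 45.8
grasp_force: 0.0
clock: 50.65
eef_pos: [484.3, -147.1, 246.6]
orientation: [0.999, -0.053, 0.0, 0.0]
wrist_force: [0.5, -0.1, 0.0]
opening: 45.5
grasp_force: 0.0
clock: 51.32
eef_pos: [484.2, -147.7, 246.6]
orientation: [0.999, -0.053, 0.0, 0.0]
wrist_force: [-0.1, 1.4, -0.9]
opening: 45.8
grasp_force: 0.0
clock: 51.98
eef_pos: [484.2, -147.6, 246.6]
orientation: [0.999, -0.053, 0.0, -0.0]
wrist_force: [0.8, 0.5, -0.2]
opening: 46.1
grasp_force: 0.0
scene lid 0.72 [187.3 306.1] bb 267 348 148 225 3923
scene lid 0.65 [190.1 305.8] bb 267 349 149 235 4578
scene brass_200 0.79 [332.6 378.6] bb 371 385 326 346 240
scene steel_500 0.58 [244.6 389.5] bb 378 395 232 256 342
scene steel_500 0.53 [246.9 330.3] bb 324 339 234 258 324
scene pred corner (-66, 104) 38 [267.7 175.3]
scene pred corner (-66, 104) 78 [266.1 164.
[... 362 characters left out ...]
1]
scene knob 0.2 [280.4 186.6]
top lid 0.75 [200.5 273.3] bb 230 319 170 235 4503
top case 0.78 [202.1 277.8] bb 231 319 170 235 4559
top case 0.6 [199.4 275.6] bb 230 319 170 235 4531
top steel_500 0.52 [180.3 373.7] bb 362 377 170 186 215
top pred corner (-66, 104) 38 [232.1 223. ]
top pred corner (-66, 104) 78 [229.6 222.6]
top pred corner (-66, -104) 38 [312.5 233.1]
top pred corner (-66, -104) 78 [312.8 233. ]
top pred corner (66, -104) 38 [318.8 182.4]
top pred corner (66, -104) 78 [319.3 180.6]
top pred corner (66, 104) 38 [239.  172.3]
top pred corner (66, 104) 78 [236.7 170.1]
top knob 0 [271.3 231.8]
top knob 0.04 [271.2 231.5]
top knob 0.1 [271.  230.7]
top knob 0.2 [270.8 229. ]
```

The lid outline matches the closed prediction. As a physical check I'll gently touch down on the pull knob, whose top should be at z≈64 when shut.

```bash
python3 go.py 454.2 97.1 246 -6.1
python3 -m jog '[[[-0.1,-0.8,0],0],[[-0.3,-1.6,0],0],[[-0.6,-2.4,0],0],[[-0.9,-3.2,0],0],[[-1.1,-4,0],0],[[-1.3,-4.8,0],0],[[-1.35,-5.6,0],0],[[-1.39,-6,0],0]]' 0 10
python3 -m jog '[[[0,0,0],0],[[0,0,0],0],[[0,0,0.4],0],[[0,0,1],0],[[0,0,1.8],0],[[0,0,2.6],0],[[0,0,3],0],[[0,0,3],0]]'
python3 go.py 454.2 97.1 80 -6.1
```

```text
row [-1.4  -6.    0.01] turn 0.0
tcp [ 484.2 -147.6  246.6] phi -6.1 tilt z [ 0. -0. -1.] t 52.6833 q [ 0.78  0.24 -0.62  1.88  0.16  1.07 -1.58] open 45.7 gf 0.0 F [ 0.2 -1.1 -0.1]
clock: 53.35
eef_pos: [453.9, 101.2, 247.2]
orientation: [0.999, -0.051, 0.001, -0.001]
wrist_force: [0.6, 0.5, 0.6]
opening: 1.3
grasp_force: 0.0
clock: 54.02
eef_pos: [451.4, 94.3, 123.0]
orientation: [0.999, -0.054, -0.004, 0.001]
wrist_force: [-0.1, -0.2, -0.5]
opening: 0.7
grasp_force: 0.0
row [ 0.07 -0.08  1.08] turn -0.02
tcp [451.4  94.3 123. ] phi -6.23 tilt z [-0.008 -0.001 -1.   ] t 54.0167 q [ 0.35  0.37 -0.72  2.09  0.34  0.81 -2.25] open 0.7 gf 0.0 F [-0.1 -0.2 -0.5]
```

```bash
python3 -m jog '[[[0.02,0,0.3],0],[[0.02,-0.04,0.7],0],[[0.02,-0.04,1],0],[[0.02,-0.04,1.2],0],[[0.02,-0.04,1.25],0],[[0.02,-0.04,1.25],0],[[0.02,-0.04,1.25],0],[[0.02,-0.04,1.25],0]]'
python3 -m jog '[[[0,0,0.03],0],[[0,0,0.06],0],[[0,0,0.09],0],[[0,0,0.12],0],[[0,0,0.15],0],[[0,0,0.15],0],[[0,0,0.15],0],[[0,0,0.15],0]]'
python3 -m jog '[[[0,0,0.02],0],[[0,0,0.04],0],[[0,0,0.06],0],[[0,0,0.08],0],[[0,0,0.1],0],[[0,0,0.1],0],[[0,0,0.1],0],[[0,0,0.1],0]]'
python3 go.py 454.2 97.1 64 -6.1
```

```text
clock: 54.68
eef_pos: [456.0, 98.6, 77.3]
orientation: [0.999, -0.053, 0.001, -0.0]
wrist_force: [1.0, -0.5, 0.3]
opening: 0.4
grasp_force: 0.0
clock: 55.35
eef_pos: [455.4, 98.5, 70.6]
orientation: [0.999, -0.053, -0.0, -0.0]
wrist_force: [-0.3, 0.1, 1.1]
opening: 0.7
grasp_force: 0.0
clock: 56.02
eef_pos: [455.4, 98.4, 66.6]
orientation: [0.999, -0.053, 0.0, -0.0]
wrist_force: [-0.5, -0.4, -0.4]
opening: 0.4
grasp_force: 0.0
row [-0.03  0.04  0.06] turn 0.0
tcp [455.4  98.4  66.6] phi -6.09 tilt z [ 0.  0. -1.] t 56.0167 q [ 0.28  0.47 -0.65  2.12  0.45  0.69 -2.35] open 0.4 gf 0.0 F [-0.5 -0.4 -0.4]
```

```bash
python3 -m jog '[[[0,0,0.03],0],[[0,0,0.06],0],[[0,0,0.09],0],[[0,0,0.11],0],[[0,0,0.11],0],[[0,0,0.11],0],[[0,0,0.11],0],[[0,0,0.11],0]]'
python3 -m jog '[[[0,0,-0.2],0],[[0,0,-0.8],0],[[0,0,-1.6],0],[[0,0,-2.4],0],[[0,0,-3],0],[[0,0,-3.5],0],[[0,0,-3.5],0],[[0,0,-3.5],0]]'
python3 -m jog '[[[0,0,0],0],[[0,0,0],0],[[0,0,0],0],[[0,0,0],0],[[0,0,0],0],[[0,0,0],0],[[0,0,0],0],[[0,0,0],0]]'
```

```text
clock: 56.68
eef_pos: [455.7, 98.5, 63.7]
orientation: [0.999, -0.053, 0.0, 0.001]
wrist_force: [-6.1, -2.6, 21.6]
opening: 0.7
grasp_force: 10.3
clock: 57.35
eef_pos: [456.2, 98.3, 203.1]
orientation: [0.999, -0.053, 0.001, 0.0]
wrist_force: [-0.4, 0.5, -0.4]
opening: 0.7
grasp_force: 0.0
clock: 58.02
eef_pos: [455.3, 98.5, 202.1]
orientation: [0.999, -0.053, -0.0, -0.0]
wrist_force: [0.1, -0.4, -0.3]
opening: 0.1
grasp_force: 0.0
```

Contact came at z=63.7, exactly the shut knob height, so the lid is closed. Handing in.

```bash
python3 -c "
from cell import *
print(finish_job())"
```

```text
the job is handed in; nothing more can be done
None
```

I handed the job in at about 58 s of the 128 s allowed, and no verdict came back: the steel weights stand upright in their own wells (the 500 g leaned on the first try and was reseated), the forceps lie in the front compartment, the lid is shut, and the brass weight is where it was.

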